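# Change the workpiece in the milling vise and clear the finished parts

### The arm

A 6-joint arm with a two-finger parallel gripper is mounted at the origin on the work surface. World frame = base frame: x ahead of the robot, y to its left, z up, the work surface at z = 0. Lengths are in m, angles in rad, forces in N, time in s.
With the tool pointing down it reaches from about 0.375 to 0.9 m from the base axis. Payload 3.1 kg.
Tool frame: the origin (TCP) lies where the fingers leave the gripper's body, on its centre line; the fingertips stand manip.tip_reach ahead of it and the grasp point (between the pads) lies 54 mm ahead of it (manip.tip_reach is the distance from the TCP to the fingertips, in m); z points along the fingers, y is the direction in which the jaws open and shut (so a half turn about z gives the same grasp; the last joint's range is limited). The gripper opens to 85 mm and grips with 20 to 120 N. Pads are 22 mm wide; open, the fingers measure 114 mm over their backs; the gripper's body (76 mm by 85 mm) begins 54 mm behind the grasp point. The pads swing forward as they close: fully open they stand 13 mm farther back than shut.
Start: joints at [-1.425, 0.527, 1.433, -0, 1.181, -0.178], TCP at [0.199, -0.592, 0.304] pointing down, gripper open.
Joint ranges: [-3.08, 3.08], [-0.75, 2.2], [0.22, 2.44], [-1.43, 4.57], [0, 2.65], [-2.85, 2.85]. Speed limits (rad/s): [2.79, 2.79, 3.14, 3.14, 3.14, 3.14].

### API

Orientations are given as a unit quaternion [x, y, z, w].
In Python, from station import manip, cams, order gives the robot as it stands. The module is installed in compiled form; this text tells all that it offers.
- The arm moves only by the tool drive_tool, never from a script. Its arguments are lists of equal length, an entry for each row: "linear": the shift along the tool's x, y, z in mm, a list of three; "rot": the turn, a rotation vector about the tool's x, y, z in degrees, a list of three; "hand": the finger opening in mm, from 0 to 85.4. A call has 1 to 20 rows; each row shifts and turns the pose as measured when the row begins, along the tool's axes as they then stand; what a row does not reach is not made up. A row lasts 1/12 s, in which the tool goes at most 41.7 mm and 7.16 degrees, less where a joint would pass 70% of its speed; a pose out of reach is approached as far as the arm can. A call with a gripper value outside its range is refused whole. The fingers move at their own pace and stop on an object; "force" is the grip in N (left out, the last holds). Time passes only in rows, so rows that do not move let the fingers close. It gives the time, the measured TCP pose, the force and the opening at its end, in the units of the state.
- manip.sense(): the state, without advancing time (a new reading comes with each control period).
- cams.snapshot(name): name is "scene" or "top" or "wrist"; returns the picture (384x512x3 uint8, red, green, blue); there is no depth.
- cams.camera_model(name): a dict with "vfov" (degrees; the focal length in pixels is half the picture's height over the tangent of half this angle, whatever the lens; pixels are square), "cx", "cy" (the principal point, pixels), "k1" (the pictures are not rectified: a ray, as slopes to the right and down, at radius r is drawn at 1 + k1 r^2 times it, then the intrinsics apply), "rvec" (rotation vector, rad) and "tvec" (3), from world to camera coordinates, as OpenCV has them. Camera axes: x right, y down, z forward; pixel columns grow to the right and rows downward; lengths in m; the calibration is good to about 2 mm. A picture is of the moment at which its call begins: read the wrist's pose just before it. camera_model takes no time and is no camera call; for the wrist camera it gives the pose at the moment of the call.
- order.sign_off(): hands the job in, once; it reports no verdict.
Trained networks look in the newest picture that a camera, given by its name, has taken for a name from the list of things; names that differ only in an ending like _2 or _b are one class to them, and where a whole thing is asked for, a point or a joint stands for the part that bears it (a point fixed in the world has none). Each returns a list of dicts, best first, with "score" (0 to 1); they miss things now and then, are a little off and sometimes report something else, mostly with a low value. They report only what shows in the picture. A call takes as long as a camera call. They do not tell look-alikes from the thing itself.
- cams.regions_of(label, camera): "pixels" (384x512 bool, what is visible of it) and "rect" ([left, top, right, bottom] in pixels, round what is visible of it).
- cams.spot_point(label, camera): "at" ([column, row] in pixels: a listed point, or the origin of a listed thing).
The state is a dict: "t": time; "q": joint angles; "qd": joint speeds; "tau": joint torques, N m; "tcp_pos": TCP position; "tool_rot": TCP orientation; "force": force on the tool from outside, world axes, zero at the start; "ft_torque": the same for the moment, N m; "finger_gap": opening from 0.0 (shut) to 1.0 (fully open).
Only numpy, scipy, OpenCV 4.12 (cv2) and the standard library are available. Lean on these libraries where they do the work, as an engineer would, in place of code of your own. Each camera call takes 0.05 s, during which the arm holds its last target. There are 200 camera calls.

### The job

The part in the vise is finished: slide the vise's lock out to its end stop, draw the moving jaw back until it is fully open, lift the part out, then stand it and all the other finished (ribbed) parts from the bench upright on the floor of the steel tray. After the part from the vise is in the tray, set the plain blank on the vise's bed, midway along the jaws and turned the way the part was, slide the jaw shut on it so that it sits square against both jaws, and push the lock fully home. Leave the oil bottle and the jar where they are.

Things in the scene. Friction and masses are not known exactly. Their poses are not given: they have to be found in the camera images.
- vise: blue machine vise, bolted down, left or right of the middle. Origin: centre of underside, z up; own x along the slide from moving jaw (robot side) to fixed jaw, y towards the lock's wing. Base 240 x 110 mm, flat bed 40 mm high, jaws 100 mm wide, tops at 70 mm; fixed jaw's face at x = 45 mm, so clamped 45 mm work has its centre at x = 22.5, y = 0. Wing 40 mm high, x -71 to -12, out to y = 153 mm
- jaw (a joint): gap between the jaws (m): 0 shut, 0.095 fully open (end stop); at the start shut on the 45 mm part. The moving jaw slides along the vise's -x to open, about 5 N of friction, and stays where left. Its face is at vise x = 45 mm - gap; it is 30 mm thick
- jaw_grip (a point): middle of the upright steel grip post on the moving jaw: 18 mm (vise x) x 16 mm (vise y), from 70 to 112 mm above the vise's underside; this point is at 96 mm, 21 mm behind the jaw's face. Pinch across vise y and slide the jaw with it
- lock (a joint): locking slide (m): 0 locked, 0.035 released (end stop). A steel bolt on the wing slides along vise +y to release, about 3 N of friction, stays where left. Locked, it lies behind the moving jaw and stops it from opening more than about 4 mm; it can pass behind the jaw only while the gap is under about 49 mm
- lock_grip (a point): middle of the lock's black upright grip: 14 mm (vise x) x 18 mm (vise y), from 55 to 95 mm above the vise's underside; this point is at 83 mm, vise x = -41.5 mm, y = 88 mm + the lock's value. Pinch across vise x
- tray: flat dark steel tray, fixed, on the other side from the vise: 240 (own x) x 220 (own y) x 30 mm high, walls and floor 5 mm. Origin: centre of underside, z up. Room for four parts, two by two
- part1: finished part, bare aluminium: foot 45 (own x) x 80 (own y) x 35 mm high, with a rib on top 20 mm wide in x, 80 mm along y, 27 mm high (62 mm in all); 450 g. Origin: centre of underside, z up. Grip across the rib, fingertips 37 to 45 mm above its underside. At the start it is clamped in the vise, rib along the vise's y
- part2: finished part, bare aluminium: foot 45 (own x) x 80 (own y) x 35 mm high, with a rib on top 20 mm wide in x, 80 mm along y, 27 mm high (62 mm in all); 450 g. Origin: centre of underside, z up. Grip across the rib, fingertips 37 to 45 mm above its underside. Stands on the bench between vise and tray; one to three of part2 to part4 are there, the rest None
- part3: finished part, bare aluminium: foot 45 (own x) x 80 (own y) x 35 mm high, with a rib on top 20 mm wide in x, 80 mm along y, 27 mm high (62 mm in all); 450 g. Origin: centre of underside, z up. Grip across the rib, fingertips 37 to 45 mm above its underside. Stands on the bench between vise and tray; one to three of part2 to part4 are there, the rest None
- part4: finished part, bare aluminium: foot 45 (own x) x 80 (own y) x 35 mm high, with a rib on top 20 mm wide in x, 80 mm along y, 27 mm high (62 mm in all); 450 g. Origin: centre of underside, z up. Grip across the rib, fingertips 37 to 45 mm above its underside. Stands on the bench between vise and tray; one to three of part2 to part4 are there, the rest None
- blank: the blank to be machined next: plain bare aluminium block with no rib, 45 (own x) x 80 (own y) x 62 mm high, 580 g, standing on the bench among the finished parts. Origin: centre of underside, z up. Grip across its 45 mm, fingertips 37 mm or more above its underside to clear the jaws
- oil: bystander: white oil bottle, 56 mm across, 130 mm high, standing beyond the parts. Origin: centre of underside
- jar: bystander: amber jar with steel lid, 72 mm across, 80 mm high, standing beyond the parts. Origin: centre of underside
Not all that is in view belongs to the job. What is shaped like the part3 but red is not meant. Leave any pink look-alike of the part4 alone.

How it is judged:
On the way, in this order (a step that is already met when the one before it is completed fails the run):
1. the lock is slid out to its released end stop (within 4 mm) (value of joint lock above 0.031 m), for 0.2 s.
2. the jaw is drawn fully open (within 8 mm of its stop) (value of joint jaw above 0.087 m), for 0.2 s.
3. the part from the vise stands on the floor of the tray (x of part1 in the frame of tray between -0.1 and 0.1 m and y of part1 in the frame of tray between -0.09 and 0.09 m and z of part1 in the frame of tray below 0.012 m and angle between part1's own z axis and vertical below 0.1 rad and linear speed of part1 below 0.03 m/s), for 0.2 s.
4. the blank stands on the bed, square and midway, and the jaw is shut on it (x of blank in the frame of vise between 0.0175 and 0.0275 m and y of blank in the frame of vise between -0.02 and 0.02 m and z of blank in the frame of vise between 0.035 and 0.045 m and angle between blank's own z axis and vertical below 0.07 rad and angle between the x axis of blank and the x axis of vise, either way round below 0.07 rad and value of joint jaw below 0.048 m), for 0.2 s.
5. the lock is pushed home (within 4 mm) (value of joint lock below 0.004 m), for 0.2 s.
At the end, for the whole second after the job is handed in: All finished parts there stand upright (0.1 rad) and still on the tray floor; the blank stands on the vise bed within 5 mm of touching the fixed jaw, within 20 mm of mid-jaw, square to 0.07 rad, jaw shut on it (gap under 48 mm); the lock is home within 4 mm (all of step 3 and all of step 4 and x of part2 in the frame of tray between -0.1 and 0.1 m and y of part2 in the frame of tray between -0.09 and 0.09 m and z of each of part2, part3, part4 in the frame of tray below 0.012 m and angle between each of part2, part3, part4's own z axis and vertical below 0.1 rad and linear speed of each of part2, part3, part4, blank below 0.03 m/s and x of part3 in the frame of tray between -0.1 and 0.1 m and y of part3 in the frame of tray between -0.09 and 0.09 m and x of part4 in the frame of tray between -0.1 and 0.1 m and y of part4 in the frame of tray between -0.09 and 0.09 m and value of joint lock below 0.004 m).
It fails at once if the oil bottle is moved more than 40 mm (distance of oil from where it was at the start of the episode above 0.04 m).
It fails at once if the jar is moved more than 40 mm (distance of jar from where it was at the start of the episode above 0.04 m).
It fails at once if the oil bottle is tipped over (angle between oil's own z axis and vertical above 0.6 rad).
It fails at once if the jar is tipped over (angle between jar's own z axis and vertical above 0.6 rad).
Of part2, part3, part4 only 1 to 3 are there at a start; the rules pass over those that are not, and their reading is None.
At some moment in a run one of part2, part3, part4 may be knocked a few centimetres aside while the robot is not near it.
It also fails if it takes over 210 s, if anything falls off the work surface, if the arm or the gripper's body presses on something with over 40 N, if the wrist force passes 120 N, or if a joint passes its speed limit or range.

## Working session

There is one attempt and no reset: what is moved stays moved. The work goes in short steps, Python scripts to look and compute and a tool call to move; the robot and the scene stay as the last step left them, time stands still between calls to the robot, and variables do not carry over. Pictures are saved under pics/ and viewed, about 12 in all and at most 16, crops included, and the job is handed in when it is done.

Besides the shell and the picture viewer there is one more tool, called in YAML: its name, and indented under it one key for each argument. drive_tool: Moves the arm, as the interface text tells. Its arguments: {"type":"object","properties":{"linear":{"type":"array","items":{"type":"array","items":{"type":"number"}}},"rot":{"type":"array","items":{"type":"array","items":{"type":"number"}}},"hand":{"type":"array","items":{"type":"number"}},"force":{"type":"number"}},"required":["linear","rot","hand"]}

```bash
ls; mkdir -p pics; cat > h.py <<'E'
import numpy as np,cv2
from scipy.spatial.transform import Rotation as R
from station import manip,cams,order
def save(n,f,im=None):
    im=cams.snapshot(n) if im is None else im
    cv2.imwrite('pics/'+f,cv2.cvtColor(im,cv2.COLOR_RGB2BGR)); return im
def intr(n):
    m=cams.camera_model(n); f=192/np.tan(np.radians(m['vfov'])/2)
    K=np.array([[f,0,m['cx']],[0,f,m['cy']],[0,0,1.]]); return m,K,np.array([m['k1'],0,0,0,0.])
def proj(n,P):
    m,K,d=intr(n); return cv2.projectPoints(np.array(P,float).reshape(-1,1,3),np.array(m['rvec'],float),np.array(m['tvec'],float),K,d)[0].reshape(-1,2)
def unproj(n,uv,z):
    m,K,d=intr(n); p=cv2.undistortPoints(np.array(uv,float).reshape(-1,1,2),K,d).reshape(-1,2)
    Rm=cv2.Rodrigues(np.array(m['rvec'],float))[0]; c=-Rm.T@np.array(m['tvec'],float)
    w=np.c_[p,np.ones(len(p))]@Rm; return c+w*((z-c[2])/w[:,2])[:,None]
E
python3 - <<'E'
from h import *
print(manip.sense(),manip.tip_reach)
for n in['scene','top']:
    im=save(n,n+'0.png')
    print(n,cams.camera_model(n))
    for l in['vise','jaw_grip','lock_grip','tray','part1','part2','blank','oil','jar']:
        print(l,[(np.round(s['at']).tolist(),round(s['score'],2)) for s in cams.spot_point(l,n)])
E
```

```text
pics
{'t': 0.0, 'q': array([-1.42549258e+00,  5.28460677e-01,  1.43394119e+00, -3.75944038e-06,
        1.18140828e+00, -1.78497129e-01]), 'qd': array([ 6.19369258e-05,  1.01189388e-03,  1.27214608e-03,  1.65841804e-03,
        1.47565812e-04, -2.41198889e-03]), 'tau': array([ 1.48198182e-03, -4.42347407e+01, -1.78025508e+01, -1.27467956e-04,
        8.37980508e-03,  9.82942879e-06]), 'tcp_pos': array([ 0.198801  , -0.59192655,  0.30292446]), 'tool_rot': array([ 9.86922005e-01,  1.61194688e-01,  1.66626936e-05, -1.10862207e-03]), 'force': array([-0.69780854,  0.42273405,  0.34218445]), 'ft_torque': array([-0.04721453,  0.03958444,  0.01493121]), 'finger_gap': 1.002723570843815} 0.0726
scene {'vfov': 56.008312075893976, 'cx': 259.3058521942475, 'cy': 192.78962322105343, 'k1': -0.05356637728330005, 'rvec': array([ 1.2914775 ,  2.47324568, -0.69413055]), 'tvec': array([ 0.26676927, -0.3483364 ,  1.2724184 ])}
vise [([169.0, 155.0], 0.59)]
jaw_grip []
lock_grip [([194.0, 141.0], 0.7)]
tray [([340.0, 257.0], 0.88)]
part1 [([131.0, 209.0], 0.89), ([239.0, 228.0], 0.71), ([281.0, 191.0], 0.
[... 353 characters left out ...]
: -0.03145583348419231, 'rvec': array([ 2.17376064, -2.20661126,  0.10203066]), 'tvec': array([0.02774112, 0.53758236, 1.29150539])}
vise [([378.0, 188.0], 0.57)]
jaw_grip [([389.0, 195.0], 0.71)]
lock_grip [([350.0, 203.0], 0.75)]
tray [([158.0, 188.0], 0.89), ([389.0, 195.0], 0.32)]
part1 [([213.0, 269.0], 0.93), ([358.0, 115.0], 0.88), ([251.0, 159.0], 0.85), ([379.0, 179.0], 0.58), ([294.0, 158.0], 0.56), ([245.0, 219.0], 0.56)]
part2 [([213.0, 269.0], 0.93), ([358.0, 115.0], 0.88), ([251.0, 159.0], 0.85), ([379.0, 179.0], 0.58), ([294.0, 158.0], 0.56), ([245.0, 219.0], 0.56)]
blank [([295.0, 220.0], 0.56)]
oil [([230.0, 106.0], 0.66), ([349.0, 205.0], 0.18)]
jar [([314.0, 105.0], 0.92)]
```

```bash
python3 - <<'E'
import cv2,numpy as np
b=cv2.imread('pics/top0.png')[60:320,90:450]
cv2.imwrite('pics/a.png',cv2.resize(b,None,fx=2.2,fy=2.2,interpolation=cv2.INTER_CUBIC))
b=cv2.imread('pics/scene0.png')[90:340,60:430]
cv2.imwrite('pics/b.png',cv2.resize(b,None,fx=2.15,fy=2.15,interpolation=cv2.INTER_CUBIC))
E
```

```text
(no output)
```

View pics/a.png

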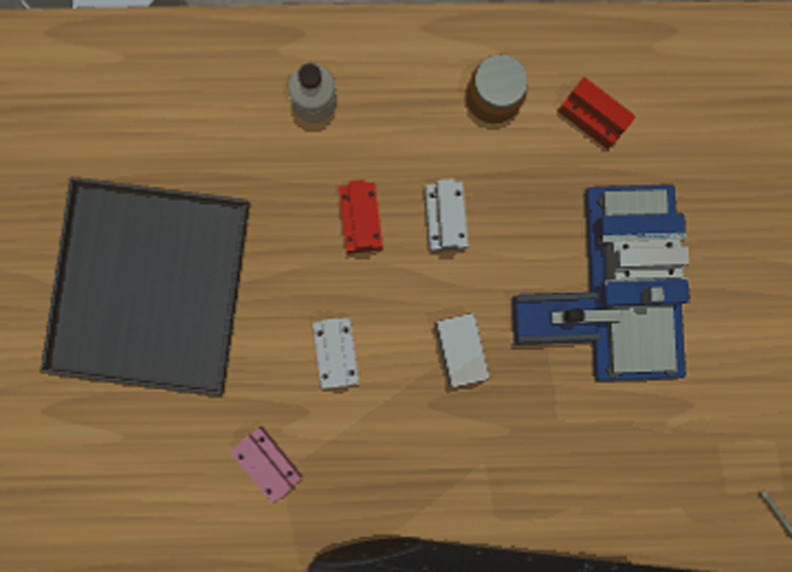

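View pics/b.png

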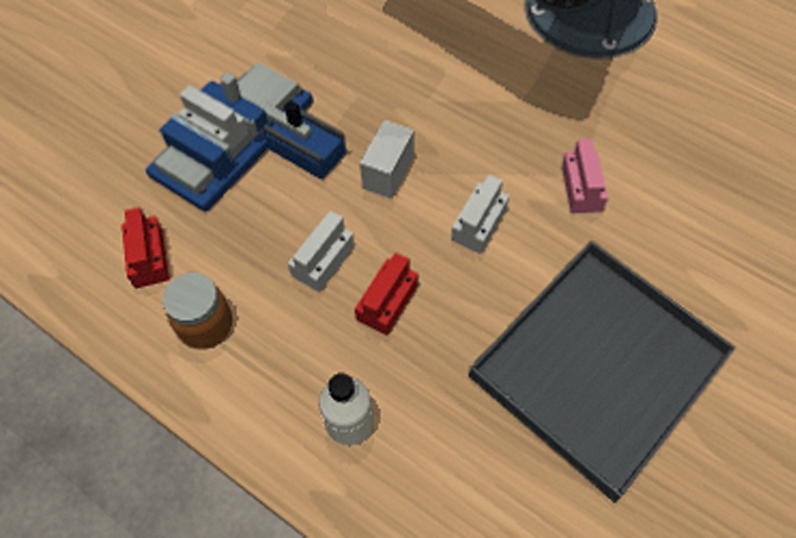

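The top view shows the vise at right with its wing to the left. The two aluminium ribbed parts are at about (293,158) and (243,220), and the blank is at (300,219). The tray is at left. The red and pink look-alikes are to be left alone. Next I'll fit poses to the silhouettes.

```bash
cat >> h.py <<'E'
from scipy.optimize import minimize
def box(x0,x1,y0,y1,z0,z1): return np.array([[x,y,z] for x in(x0,x1) for y in(y0,y1) for z in(z0,z1)],float)
PART=[box(-.0225,.0225,-.04,.04,0,.035),box(-.01,.01,-.04,.04,.035,.062)]
BLANK=[box(-.0225,.0225,-.04,.04,0,.062)]
TRAY=[box(-.12,.12,-.11,.11,0,.03)]
RECT=lambda a,b,z:[box(-a/2,a/2,-b/2,b/2,z,z)]
def place(B,p,z=0):
    c,s=np.cos(p[2]),np.sin(p[2]); return [b@np.array([[c,s,0],[-s,c,0],[0,0,1]])+[p[0],p[1],z] for b in B]
S=4
def render(n,B,p,z=0):
    im=np.zeros((384*S,512*S),np.uint8)
    for b in place(B,p,z):
        cv2.fillConvexPoly(im,cv2.convexHull(np.round((proj(n,b)+.5)*S).astype(np.int32)),255)
    return cv2.resize(im,(512,384),interpolation=cv2.INTER_AREA)/255.
def fit(ms,B,p0,z=0):
    """ms: {cam: mask}"""
    def c(p): 
        r=0
        for n,m in ms.items():
            a=render(n,B,p,z); r+=1-np.minimum(a,m).sum()/np.maximum(a,m).sum()
        return r/len(ms)
    best=None
    for dy in(-.15,.15):
        sx=np.array([p0+np.array(v) for v in([0,0,dy],[.015,0,dy],[0,.015,dy],[0,0,-dy])])
        o=minimize(c,sx[0],method='Nelder-Mead',options=dict(initial_simplex=sx,xatol=2e-4,fatol=1e-4))
        if best is None or o.fun<best.fun: best=o
    return best.x,best.fun
def masks(label,n): return [(r['pixels'].astype(float),r['rect'],r['score']) for r in cams.regions_of(label,n)]
def near(rs,uv):
    rs=[r for r in rs if r[1][0]-4<=uv[0]<=r[1][2]+4 and r[1][1]-4<=uv[1]<=r[1][3]+4]; return rs[0][0] if rs else None
E
cat > est.py <<'E'
from h import *
cams.snapshot('top'); mt={l:masks(l,'top') for l in('part1','blank','tray')}
cams.snapshot('scene'); ms={l:masks(l,'scene') for l in('part1','blank','tray')}
for nm,l,B,uv,yaw,z in [('A','part1',PART,(293,158),-.05,.03),('B','part1',PART,(243,220),-.05,.03),('blank','blank',BLANK,(300,219),.2,.06),('tray','tray',TRAY,(158,188),-.1,.01)]:
    g=unproj('top',[uv],z)[0]; a=near(mt[l],uv); b=near(ms[l],proj('scene',g)[0])
    for k,d in (('top',{'top':a}),('both',{'top':a,'scene':b})):
        if any(v is None for v in d.values()): print(nm,k,'missing',g); continue
        p,f=fit(d,B,np.array([g[0],g[1],yaw])); print(nm,k,p.round(4),round(f,3))
E
python3 est.py; python3 - <<'E'
from h import *
print(unproj('top',[[350,203],[389,195]],.089))
# vise base corners, from crop
c=np.array([[587,187],[674,184],[685,378],[597,380]])/2.2+[90,60]
for z in(0.02,.03): print(unproj('top',c,z).round(3).tolist())
E
```

```text
A top [ 0.6214 -0.0595 -1.5401] 0.078
A both [ 0.6216 -0.0627  1.6129] 0.121
B top [ 0.4562  0.0786 -1.423 ] 0.094
B both [ 0.4566  0.0742 -1.4658] 0.139
blank top [ 0.4568 -0.0745  1.7698] 0.05
[[ 0.49501523 -0.20121851  0.089     ]
 [ 0.51400435 -0.30232275  0.089     ]]
[[0.656, -0.238, 0.02], [0.658, -0.347, 0.02], [0.418, -0.352, 0.02], [0.418, -0.243, 0.02]]
[[0.654, -0.236, 0.03], [0.657, -0.344, 0.03], [0.419, -0.349, 0.03], [0.418, -0.241, 0.03]]Traceback (most recent call last):
  File "est.py", line 8, in <module>
    p,f=fit(d,B,np.array([g[0],g[1],yaw])); print(nm,k,p.round(4),round(f,3))
        ~~~^^^^^^^^^^^^^^^^^^^^^^^^^^^^^^^
  File "h.py", line 40, in fit
    o=minimize(c,sx[0],method='Nelder-Mead',options=dict(initial_simplex=sx,xatol=2e-4,fatol=1e-4))
    res = _minimize_neldermead(fun, x0, args, callback, bounds=bounds,
                               **options)
    fsim[j] = func(sim[j])
              ~~~~^^^^^^^^
    fx = function(np.copy(x), *(wrapper_args + args))
  File "h.py", line 35, in c
    a=render(n,B,p,z); r+=1-np.minimum(a,m).sum()/np.maximum(a,m).sum()
  File "h.py", line 28, in render
    cv2.fillConvexPoly(im,cv2.convexHull(np.round((proj(n,b)+.5)*S).astype(np.int32)),255)
                                                   ~~~~^^^^^
  File "h.py", line 11, in proj
    m,K,d=intr(n); return cv2.projectPoints(np.array(P,float).reshape(-1,1,3),np.array(m['rvec'],float),np.array(m['tvec'],float),K,d)[0].reshape(-1,2)
          ~~~~^^^
  File "h.py", line 8, in intr
    m=cams.camera_model(n); f=192/np.tan(np.radians(m['vfov'])/2)
ValueError: time passes only in moves, steps and waits
```

```bash
python3 - <<'E'
s=open('h.py').read()
s=s.replace("def intr(n):\n    m=cams.camera_model(n)","_C={}\ndef intr(n):\n    if n not in _C: _C[n]=cams.camera_model(n)\n    m=_C[n]")
s+="""
def snap(n):
    _C.pop(n,None); intr(n); return cams.snapshot(n)
"""
open('h.py','w').write(s)
s=open('est.py').read().replace("cams.snapshot","snap"); s=s.replace("('top',{'top':a}),('both',{'top':a,'scene':b})","('top',{'top':a}),('scene',{'scene':b})")
s=s.replace(",-.05,.03)",",1.5,.03)")
open('est.py','w').write(s)
E
python3 est.py
```

```text
A top [ 0.6217 -0.0594  1.6326] 0.065
A scene [ 0.6199 -0.0659  1.6302] 0.045
B top [0.4576 0.0779 1.6731] 0.078
B scene [0.4548 0.0721 1.6993] 0.055
blank top [ 0.4581 -0.0739 -1.3593] 0.061
blank scene [ 0.4548 -0.0798  1.8005] 0.036
tray top [ 0.5428  0.3071 -0.1458] 0.026
tray scene [ 0.5417  0.3033 -0.1497] 0.029
```

drive_tool:
  linear:
    - [40, 0, 0]
  rot:
    - [0, 0, 0]
  hand: [85]

```text
t: 1.88
tcp_pos: [0.2318, -0.5827, 0.304]
tool_rot: [0.987, 0.158, -0.002, 0.001]
force: [0.9, -0.2, -0.3]
finger_gap: 0.999
```

drive_tool:
  linear:
    - [0, 0, 0]
    - [0, 0, 0]
    - [0, 0, 0]
    - [0, 0, 0]
    - [0, 0, 0]
    - [0, 0, 0]
    - [0, 0, 0]
    - [0, 0, 0]
    - [0, 0, 0]
    - [0, 0, 0]
  rot:
    - [0, 0, -7.1]
    - [0, 0, -7.1]
    - [0, 0, -7.1]
    - [0, 0, -7.1]
    - [0, 0, -7.1]
    - [0, 0, -7.1]
    - [0, 0, -7.1]
    - [0, 0, -7.1]
    - [0, 0, -7.1]
    - [0, 0, -7.1]
  hand: [85, 85, 85, 85, 85, 85, 85, 85, 85, 85]

```text
t: 2.72
tcp_pos: [0.2392, -0.5795, 0.3039]
tool_rot: [0.707, 0.708, -0.0, 0.0]
force: [0.7, -0.3, 1.0]
finger_gap: 0.995
```

```bash
cat >> h.py <<'E'
def go(x,y,z,deg):
    s=manip.sense(); Rm=R.from_quat(s['tool_rot']).as_matrix(); t=s['tcp_pos']
    c,k=np.cos(np.radians(deg)),np.sin(np.radians(deg))
    T=np.array([[c,k,0],[k,-c,0],[0,0,-1]])
    d=Rm.T@(np.array([x,y,z])-t)*1000; r=np.degrees(R.from_matrix(Rm.T@T).as_rotvec())
    print('t',round(s['t'],1),'psi',round(np.degrees(np.arctan2(Rm[1,0],Rm[0,0])),2),'shift',d.round(1),'rot',r.round(2),'F',s['force'].round(1),'gap',round(s['finger_gap']*85.4,1),'at',t.round(4))
E
python3 -c "
from h import *
go(.48,-.25,.30,91.2)"
```

```text
t 2.7 psi 90.06 shift [329.2 241.1   3.7] rot [ 0.01  0.06 -1.14] F [ 0.7 -0.3  1. ] gap 85.0 at [ 0.2392 -0.5795  0.3039]
```

drive_tool:
  linear:
    - [31, 22.5, 0]
    - [31, 22.5, 0]
    - [31, 22.5, 0]
    - [31, 22.5, 0]
    - [31, 22.5, 0]
    - [31, 22.5, 0]
    - [31, 22.5, 0]
    - [31, 22.5, 0]
    - [31, 22.5, 0]
    - [31, 22.5, 0]
    - [31, 22.5, 0]
    - [0, 0, 0]
  rot:
    - [0, 0, -1]
    - [0, 0, 0]
    - [0, 0, 0]
    - [0, 0, 0]
    - [0, 0, 0]
    - [0, 0, 0]
    - [0, 0, 0]
    - [0, 0, 0]
    - [0, 0, 0]
    - [0, 0, 0]
    - [0, 0, 0]
    - [0, 0, 0]
  hand: [85, 85, 85, 85, 85, 85, 85, 85, 85, 85, 85, 85]

```text
t: 3.72
tcp_pos: [0.4885, -0.2245, 0.3023]
tool_rot: [0.702, 0.712, -0.002, 0.005]
force: [0.8, -0.1, 0.4]
finger_gap: 0.992
```

```bash
python3 -c "
from h import *
go(.48,-.25,.30,91.2)
im=snap('wrist'); save('wrist','w1.png',im)
m=intr('wrist')[0];Rm=cv2.Rodrigues(m['rvec'])[0];print(-Rm.T@m['tvec'],Rm)
for l in ['jaw_grip','lock_grip','part1','vise']:
  for s in cams.spot_point(l,'wrist'): print(l,s['score'],s['at'],unproj('wrist',[s['at']],{'jaw_grip':.096,'lock_grip':.083,'part1':.04,'vise':0}[l]).round(4))
for l in ['jaw_grip','lock_grip']:
  for s in cams.spot_point(l,'top'): print(l,s['score'],s['at'],unproj('top',[s['at']],{'jaw_grip':.096,'lock_grip':.083,'part1':.04,'vise':0}[l]).round(4))
"
```

```text
t 3.7 psi 90.82 shift [-25.3  -8.9   2.6] rot [ 0.27  0.59 -0.38] F [ 0.8 -0.1  0.4] gap 84.7 at [ 0.4885 -0.2245  0.3023]
[ 0.48613835 -0.15514716  0.37055399] [[ 0.99988587  0.01419075  0.00518361]
 [ 0.01219486 -0.96063568  0.27754348]
 [ 0.00891811 -0.27744859 -0.96069909]]
jaw_grip 0.75 [278.0, 252.8] [[ 0.5124 -0.2963  0.096 ]]
lock_grip 0.63 [261.8, 160.2] [[ 0.4952 -0.2078  0.083 ]]
lock_grip 0.31 [504.7, 81.5] [[ 0.7107 -0.1332  0.083 ]]
part1 0.74 [375.2, 15.0] [[ 0.6027 -0.0727  0.04  ]]
part1 0.61 [462.4, 186.5] [[ 0.7212 -0.242   0.04  ]]
part1 0.59 [316.4, 231.2] [[ 0.5609 -0.2973  0.04  ]]
vise 0.92 [293.1, 217.3] [[ 0.539  -0.2957  0.    ]]
jaw_grip 0.95 [388.5, 194.0] [[ 0.5161 -0.2992  0.096 ]]
lock_grip 0.72 [349.8, 206.5] [[ 0.4863 -0.2016  0.083 ]]
```

View pics/w1.png

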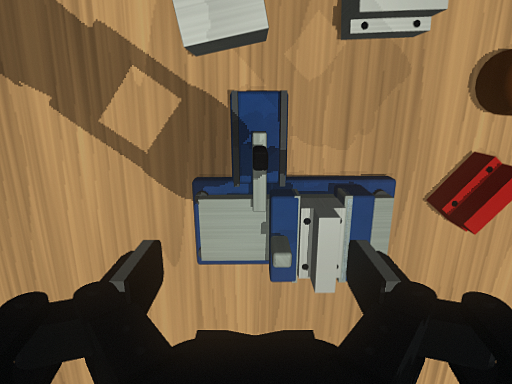

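```bash
python3 -c "
from h import *
# pose unchanged since picture
im=cv2.imread('pics/w1.png')[80:300,180:410]
cv2.imwrite('pics/w1z.png',cv2.resize(im,None,fx=3.4,fy=2.7,interpolation=cv2.INTER_CUBIC)) if 0 else cv2.imwrite('pics/w1z.png',cv2.resize(im,None,fx=2.7,fy=2.7,interpolation=cv2.INTER_CUBIC))
for z in(.0,.01,.02,.03,.04): print(z,unproj('wrist',[[193,178],[395,177],[396,262],[194,263]],z)[:,:2].round(4).tolist())
print(unproj('wrist',[[232,91],[287,91]],.04))
def w(vx,vy,z,o=(.538,-.295),a=.018): return [o[0]+vx*np.cos(a)-vy*np.sin(a),o[1]+vx*np.sin(a)+vy*np.cos(a),z]
print(proj('wrist',[w(-.0415,.088,.095),w(-.021,0,.112),w(-.071,.153,.04),w(-.012,.153,.04),w(.0225,.04,.102),w(-.12,-.055,0),w(-.12,.055,0),w(.12,.055,0)]))
"
```

```text
0.0 [[0.4101, -0.2532], [0.6578, -0.2507], [0.6749, -0.3673], [0.4055, -0.3693]]
0.01 [[0.412, -0.2507], [0.6531, -0.2483], [0.6698, -0.3618], [0.4076, -0.3637]]
0.02 [[0.414, -0.2483], [0.6484, -0.2459], [0.6646, -0.3562], [0.4097, -0.3581]]
0.03 [[0.416, -0.2458], [0.6437, -0.2435], [0.6594, -0.3507], [0.4118, -0.3525]]
0.04 [[0.418, -0.2433], [0.639, -0.2411], [0.6543, -0.3451], [0.4139, -0.3469]]
[[ 0.46175782 -0.15263411  0.04      ]
 [ 0.51736849 -0.15230308  0.04      ]]
[[266.08077951 154.26358518]
 [289.35639623 252.47710138]
 [234.3693385   81.29877418]
 [293.18192636  80.57713185]
 [336.66516828 206.98802424]
 [203.6278495  251.37611565]
 [198.30501319 169.17951531]
 [395.68304159 166.75441851]]
```

View pics/w1z.png

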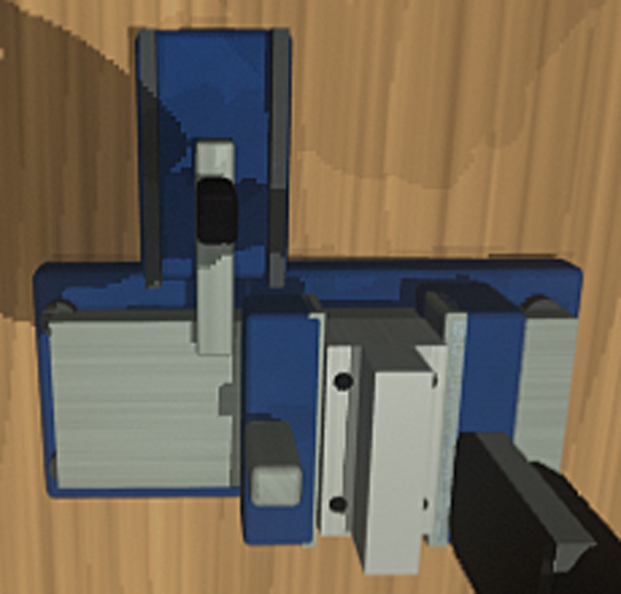

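```bash
python3 -c "
from h import *
from scipy.optimize import least_squares
Rm=np.array([[ 0.99988587,0.01419075,0.00518361],[0.01219486,-0.96063568,0.27754348],[0.00891811,-0.27744859,-0.96069909]])
m=dict(cams.camera_model('wrist')); m['rvec']=cv2.Rodrigues(Rm)[0].ravel(); m['tvec']=-Rm@np.array([0.48613835,-0.15514716,0.37055399]); _C['wrist']=m
Z=lambda u,v:[180+(u+.5)/2.7-.5,80+(v+.5)/2.7-.5]
V=np.array([[-.0415,.088,.095],[-.071,.153,.04],[-.012,.153,.04],[-.12,.055,.012],[.12,.055,.012]])
U=np.array([Z(218,207),Z(136,29),Z(291,29),Z(35,268),Z(582,266)])
def w(p,V):
    c,s=np.cos(p[2]),np.sin(p[2]); return V@np.array([[c,s,0],[-s,c,0],[0,0,1]])+[p[0],p[1],0]
def f(p):
    V2=V.copy(); V2[3:,2]=p[3]; return (proj('wrist',w(p,V2))-U).ravel()
o=least_squares(f,[.537,-.295,.02,.012]); print(o.x,o.fun.reshape(-1,2).round(1))
print('post top',unproj('wrist',[Z(275,484)],.112)); print('lock',unproj('wrist',[Z(218,207)],.095), w(o.x,V[:1]))
print(unproj('wrist',[Z(321,345),Z(318,535)],.075),unproj('wrist',[Z(379,373),Z(364,573)],.102))
del _C['wrist']; go(.4945,-.207,.2,91)
"
```

```text
Traceback (most recent call last):
NameError: name '_C' is not defined
```

```bash
python3 -c "
from h import *
from h import _C
from scipy.optimize import least_squares
Rm=np.array([[ 0.99988587,0.01419075,0.00518361],[0.01219486,-0.96063568,0.27754348],[0.00891811,-0.27744859,-0.96069909]])
m=dict(cams.camera_model('wrist')); m['rvec']=cv2.Rodrigues(Rm)[0].ravel(); m['tvec']=-Rm@np.array([0.48613835,-0.15514716,0.37055399]); _C['wrist']=m
Z=lambda u,v:[180+(u+.5)/2.7-.5,80+(v+.5)/2.7-.5]
V=np.array([[-.0415,.088,.095],[-.071,.153,.04],[-.012,.153,.04],[-.12,.055,.012],[.12,.055,.012]])
U=np.array([Z(218,207),Z(136,29),Z(291,29),Z(35,268),Z(582,266)])
def w(p,V):
    c,s=np.cos(p[2]),np.sin(p[2]); return V@np.array([[c,s,0],[-s,c,0],[0,0,1]])+[p[0],p[1],0]
def f(p):
    V2=V.copy(); V2[3:,2]=p[3]; return (proj('wrist',w(p,V2))-U).ravel()
o=least_squares(f,[.537,-.295,.02,.012]); print(o.x,o.fun.reshape(-1,2).round(1))
print('post top',unproj('wrist',[Z(275,484)],.112)); print('lock',unproj('wrist',[Z(218,207)],.095), w(o.x,V[:1]))
print(unproj('wrist',[Z(321,345),Z(318,535)],.075),unproj('wrist',[Z(379,373),Z(364,573)],.102))
del _C['wrist']; go(.4945,-.207,.2,91)
"
```

```text
[ 0.5362855  -0.29461789  0.0158435   0.01664852] [[-0.2  5.7]
 [-0.1 -1.9]
 [ 0.9 -2. ]
 [-1.4 -1.3]
 [ 0.7 -1.1]]
post top [[ 0.51436892 -0.29433336  0.112     ]]
lock [[ 0.4934879  -0.20214031  0.095     ]] [[ 0.49339654 -0.20728641  0.095     ]]
[[ 0.53327855 -0.25668917  0.075     ]
 [ 0.53645847 -0.33671653  0.075     ]] [[ 0.54934775 -0.25726755  0.102     ]
 [ 0.54969856 -0.33588834  0.102     ]]
t 4.1 psi 90.32 shift [ 25.8   9.2 101.8] rot [ 0.17  0.75 -0.68] F [-0.5  0.2  0.5] gap 85.4 at [ 0.4852 -0.2315  0.3021]
```

drive_tool:
  linear:
    - [13, 5, 30]
    - [13, 5, 30]
    - [0, 0, 30]
    - [0, 0, 20]
    - [0, 0, 0]
    - [0, 0, 0]
  rot:
    - [0, 0.7, -0.7]
    - [0, 0, 0]
    - [0, 0, 0]
    - [0, 0, 0]
    - [0, 0, 0]
    - [0, 0, 0]
  hand: [60, 60, 60, 60, 60, 60]

```text
t: 4.57
tcp_pos: [0.4951, -0.2154, 0.1911]
tool_rot: [0.706, 0.708, 0.001, 0.006]
force: [0.9, 0.1, 0.5]
finger_gap: 0.7
```

```bash
python3 -c "
from h import *
go(.4935,-.206,.137,91)
snap('wrist')
for l in ['jaw_grip','lock_grip','vise']:
  for s in cams.spot_point(l,'wrist'): print(l,s['score'],s['at'],unproj('wrist',[s['at']],{'jaw_grip':.096,'lock_grip':.083,'vise':0}[l]).round(4))
go(.4935,-.206,.137,91)
"
```

```text
t 4.6 psi 90.18 shift [ 9.8 -2.1 54. ] rot [ 0.6   0.41 -0.82] F [0.9 0.1 0.5] gap 59.8 at [ 0.4951 -0.2154  0.1911]
lock_grip 0.88 [251.4, 209.3] [[ 0.4933 -0.2078  0.083 ]]
vise 0.74 [296.5, 269.3] [[ 0.5356 -0.2961  0.    ]]
t 4.8 psi 90.23 shift [10.  -3.4 55.8] rot [ 0.81  0.56 -0.76] F [ 0.3  0.1 -0.6] gap 60.0 at [ 0.4962 -0.2154  0.193 ]
```

drive_tool:
  linear:
    - [9, -3, 20]
    - [0, 0, 20]
    - [0, 0, 15]
    - [0, 0, 0]
    - [0, 0, 0]
  rot:
    - [0.6, 0.5, -0.7]
    - [0, 0, 0]
    - [0, 0, 0]
    - [0, 0, 0]
    - [0, 0, 0]
  hand: [60, 60, 60, 60, 60]

```text
t: 5.18
tcp_pos: [0.4983, -0.2104, 0.1446]
tool_rot: [0.701, 0.713, 0.003, 0.011]
force: [0.2, -0.4, 0.0]
finger_gap: 0.697
```

```bash
python3 -c "
from h import *
go(.4935,-.207,.137,91)"
```

```text
t 5.2 psi 90.9 shift [ 3.6 -4.9  7.4] rot [ 1.1   0.69 -0.1 ] F [ 0.2 -0.4  0. ] gap 59.5 at [ 0.4983 -0.2104  0.1446]
```

drive_tool:
  linear:
    - [4, -6, 8]
    - [0, -1, 2]
    - [0, 0, 0]
    - [0, 0, 0]
    - [0, 0, 0]
    - [0, 0, 0]
    - [0, 0, 0]
  rot:
    - [1, 0.7, 0]
    - [0, 0, 0]
    - [0, 0, 0]
    - [0, 0, 0]
    - [0, 0, 0]
    - [0, 0, 0]
    - [0, 0, 0]
  hand: [60, 60, 0, 0, 0, 0, 0]
  force: 40

```text
t: 5.77
tcp_pos: [0.4939, -0.208, 0.1386]
tool_rot: [0.702, 0.713, 0.002, 0.005]
force: [-0.7, -1.2, -4.4]
finger_gap: 0.158
```

```bash
python3 -c "
from h import *
go(.4935,-.172,.137,91)"
```

```text
t 5.8 psi 90.9 shift [36.1  0.1  1.4] rot [ 0.57  0.28 -0.1 ] F [-0.7 -1.2 -4.4] gap 13.5 at [ 0.4939 -0.208   0.1386]
```

drive_tool:
  linear:
    - [8, 0, 0]
    - [8, 0, 0]
    - [8, 0, 0]
    - [6, 0, 0]
    - [5, 0, 0]
    - [3, 0, 0]
    - [3, 0, 0]
    - [3, 0, 0]
  rot:
    - [0, 0, 0]
    - [0, 0, 0]
    - [0, 0, 0]
    - [0, 0, 0]
    - [0, 0, 0]
    - [0, 0, 0]
    - [0, 0, 0]
    - [0, 0, 0]
  hand: [0, 0, 0, 0, 0, 0, 0, 0]

```text
t: 6.43
tcp_pos: [0.4934, -0.1733, 0.1385]
tool_rot: [0.697, 0.717, -0.007, 0.015]
force: [-3.7, -15.9, -3.0]
finger_gap: 0.156
```

drive_tool:
  linear:
    - [4, 0, 0]
    - [4, 0, 0]
    - [3, 0, 0]
  rot:
    - [0, 0, 0]
    - [0, 0, 0]
    - [0, 0, 0]
  hand: [0, 0, 0]

```text
t: 6.68
tcp_pos: [0.4933, -0.1721, 0.1385]
tool_rot: [0.696, 0.718, -0.013, 0.021]
force: [-3.4, -13.6, -3.1]
finger_gap: 0.155
```

drive_tool:
  linear:
    - [0, 0, 0]
    - [0, 0, 0]
    - [0, 0, 0]
    - [0, 0, 0]
    - [0, 0, -35]
    - [0, 0, -30]
    - [0, 0, 0]
  rot:
    - [0, 0, 0]
    - [0, 0, 0]
    - [0, 0, 0]
    - [0, 0, 0]
    - [0, 0, 0]
    - [0, 0, 0]
    - [0, 0, 0]
  hand: [60, 60, 60, 60, 60, 60, 60]

```text
t: 7.27
tcp_pos: [0.4908, -0.1635, 0.2016]
tool_rot: [0.697, 0.717, -0.012, 0.015]
force: [0.6, -0.1, 0.1]
finger_gap: 0.701
```

```bash
python3 -c "
from h import *
go(.4935,-.172,.2,1)
snap('top')
for l in ['jaw_grip','lock_grip','vise']:
  for s in cams.spot_point(l,'top'): print(l,s['score'],s['at'],unproj('top',[s['at']],{'jaw_grip':.096,'lock_grip':.083,'vise':0}[l]).round(4))
go(.5145,-.295,.2,1)"
```

```text
t 7.3 psi 91.67 shift [-8.6  2.4  1.9] rot [ 1.86  1.52 90.66] F [ 0.6 -0.1  0.1] gap 59.9 at [ 0.4908 -0.1635  0.2016]
jaw_grip 0.43 [388.7, 193.6] [[ 0.5172 -0.2997  0.096 ]]
lock_grip 0.68 [387.8, 196.2] [[ 0.5113 -0.3008  0.083 ]]
lock_grip 0.17 [295.9, 218.2] [[ 0.4585 -0.0625  0.083 ]]
vise 0.95 [375.8, 186.6] [[ 0.5431 -0.2913  0.    ]]
vise 0.24 [156.7, 190.1] [[0.5421 0.3088 0.    ]]
t 7.5 psi 91.65 shift [-132.8   22.1    1.8] rot [ 1.38  1.67 90.64] F [-0.1 -0.  -0.2] gap 60.4 at [ 0.4885 -0.1629  0.1974]
```

drive_tool:
  linear:
    - [-33, 6, -5]
    - [-33, 6, -5]
    - [-33, 5, -5]
    - [-33, 5, 0]
    - [0, 0, 0]
    - [0, 0, 0]
    - [0, 0, 0]
    - [0, 0, 0]
    - [0, 0, 0]
    - [0, 0, 0]
    - [0, 0, 0]
    - [0, 0, 0]
    - [0, 0, 0]
    - [0, 0, 0]
    - [0, 0, 0]
    - [0, 0, 0]
    - [0, 0, 0]
  rot:
    - [1.4, 1.6, 0]
    - [0, 0, 0]
    - [0, 0, 0]
    - [0, 0, 7]
    - [0, 0, 7]
    - [0, 0, 7]
    - [0, 0, 7]
    - [0, 0, 7]
    - [0, 0, 7]
    - [0, 0, 7]
    - [0, 0, 7]
    - [0, 0, 7]
    - [0, 0, 7]
    - [0, 0, 7]
    - [0, 0, 7]
    - [0, 0, 7]
    - [0, 0, 0]
  hand: [60, 60, 60, 60, 60, 60, 60, 60, 60, 60, 60, 60, 60, 60, 60, 60, 60]

```text
t: 8.88
tcp_pos: [0.505, -0.2916, 0.1848]
tool_rot: [0.999, -0.01, -0.034, -0.014]
force: [0.3, 0.5, 0.3]
finger_gap: 0.704
```

```bash
python3 -c "
from h import *
go(.5145,-.295,.15,1)
im=snap('wrist');save('wrist','w2.png',im)
for l in ['jaw_grip','lock_grip','vise','part1']:
  for s in cams.spot_point(l,'wrist'): print(l,s['score'],s['at'],unproj('wrist',[s['at']],{'jaw_grip':.096,'lock_grip':.083,'vise':0,'part1':.04}[l]).round(4))
go(.5145,-.295,.15,1)"
```

```text
t 8.9 psi -1.13 shift [11.9  4.1 34. ] rot [-1.62  3.83 -2.18] F [0.3 0.5 0.3] gap 60.1 at [ 0.505  -0.2916  0.1848]
jaw_grip 0.81 [267.7, 202.9] [[ 0.516  -0.2955  0.096 ]]
lock_grip 0.88 [69.4, 232.1] [[ 0.493  -0.1749  0.083 ]]
part1 0.94 [268.0, 110.0] [[ 0.5589 -0.2967  0.04  ]]
part1 0.68 [267.7, 205.2] [[ 0.4922 -0.296   0.04  ]]
t 9.1 psi -0.89 shift [11.3  3.7 35.3] rot [-1.53  3.73 -1.94] F [-0.1  0.1  0.3] gap 59.8 at [ 0.5055 -0.2921  0.186 ]
```

View pics/w2.png

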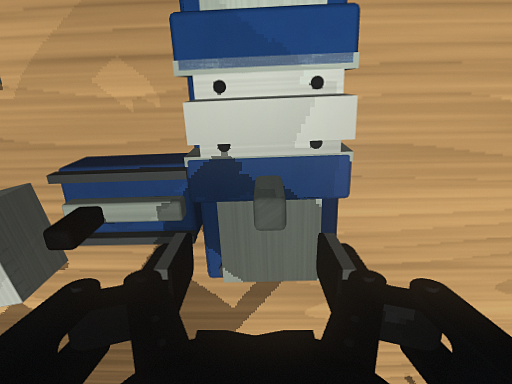

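drive_tool:
  linear:
    - [9, 3, 12]
    - [3, 1, 12]
    - [0, 0, 10]
    - [0, 0, 3]
    - [0, 0, 0]
  rot:
    - [-1.5, 3.7, -2]
    - [0, 0, 0]
    - [0, 0, 0]
    - [0, 0, 0]
    - [0, 0, 0]
  hand: [60, 60, 60, 60, 60]

```text
t: 9.55
tcp_pos: [0.5176, -0.2964, 0.1466]
tool_rot: [1.0, 0.011, 0.0, 0.0]
force: [-0.2, 0.6, 0.1]
finger_gap: 0.698
```

```bash
python3 -c "
from h import *
go(.5150,-.2955,.15,1)"
```

```text
t 9.6 psi 1.29 shift [-2.6 -1.  -3.4] rot [ 0.02 -0.01  0.29] F [-0.2  0.6  0.1] gap 59.6 at [ 0.5176 -0.2964  0.1466]
```

drive_tool:
  linear:
    - [-3, -1, -3.5]
    - [0, 0, 0]
    - [0, 0, 0]
    - [0, 0, 0]
    - [0, 0, 0]
    - [0, 0, 0]
    - [-7, 0, 0]
    - [-7, 0, 0]
    - [-7, 0, 0]
    - [-7, 0, 0]
    - [-7, 0, 0]
    - [-7, 0, 0]
    - [-5, 0, 0]
    - [-4, 0, 0]
    - [-4, 0, 0]
  rot:
    - [0, 0, 0]
    - [0, 0, 0]
    - [0, 0, 0]
    - [0, 0, 0]
    - [0, 0, 0]
    - [0, 0, 0]
    - [0, 0, 0]
    - [0, 0, 0]
    - [0, 0, 0]
    - [0, 0, 0]
    - [0, 0, 0]
    - [0, 0, 0]
    - [0, 0, 0]
    - [0, 0, 0]
    - [0, 0, 0]
  hand: [60, 0, 0, 0, 0, 0, 0, 0, 0, 0, 0, 0, 0, 0, 0]
  force: 50

```text
t: 10.8
tcp_pos: [0.4706, -0.2978, 0.1509]
tool_rot: [1.0, 0.009, 0.014, 0.003]
force: [6.1, 1.0, -3.7]
finger_gap: 0.182
```

```bash
python3 -c "
from h import *
go(.465,-.2963,.15,1)"
```

```text
t 10.8 psi 1.02 shift [-5.6 -1.6  0.7] rot [ 0.37 -1.63  0.02] F [ 6.1  1.  -3.7] gap 15.5 at [ 0.4706 -0.2978  0.1509]
```

drive_tool:
  linear:
    - [-4, 0, 0]
    - [-4, 0, 0]
    - [-4, 0, 0]
    - [-4, 0, 0]
    - [-4, 0, 0]
  rot:
    - [0, -0.8, 0]
    - [0, 0, 0]
    - [0, 0, 0]
    - [0, 0, 0]
    - [0, 0, 0]
  hand: [0, 0, 0, 0, 0]

```text
t: 11.22
tcp_pos: [0.4621, -0.2978, 0.1509]
tool_rot: [1.0, 0.005, 0.021, 0.005]
force: [15.3, 3.9, -5.9]
finger_gap: 0.179
```

drive_tool:
  linear:
    - [0, 0, 0]
    - [0, 0, 0]
    - [0, 0, 0]
    - [0, 0, -30]
    - [0, 0, -30]
    - [0, 0, -10]
    - [0, 0, 0]
    - [0, 0, 0]
    - [0, 0, 0]
    - [0, 0, 0]
    - [0, 0, 0]
    - [0, 0, 0]
    - [0, 0, 0]
    - [0, 0, 0]
    - [0, 0, 0]
    - [0, 0, 0]
    - [0, 0, 0]
    - [0, 0, 0]
    - [0, 0, 0]
  rot:
    - [0, 0, 0]
    - [0, 0, 0]
    - [0, 0, 0]
    - [0, 0, 0]
    - [0, 0, 0]
    - [0, 0, -7.1]
    - [0, 0, -7.1]
    - [0, 0, -7.1]
    - [0, 0, -7.1]
    - [0, 0, -7.1]
    - [0, 0, -7.1]
    - [0, 0, -7.1]
    - [0, 0, -7.1]
    - [0, 0, -7.1]
    - [0, 0, -7.1]
    - [0, 0, -7.1]
    - [0, 0, -7.1]
    - [0, 0, -5]
    - [0, 0, 0]
  hand: [60, 60, 60, 60, 60, 60, 60, 60, 60, 60, 60, 60, 60, 60, 60, 60, 60, 60, 60]

```text
t: 12.8
tcp_pos: [0.4531, -0.2973, 0.2287]
tool_rot: [0.693, 0.721, 0.008, 0.018]
force: [0.6, -0.1, -0.3]
finger_gap: 0.701
```

```bash
python3 -c "
from h import *
go(.559,-.2945,.2,91)
snap('top')
for l in ['jaw_grip']:
  for s in cams.spot_point(l,'top'): print(l,s['score'],s['at'],unproj('top',[s['at']],.096).round(4))
go(.559,-.2945,.2,91)"
```

```text
t 12.8 psi 92.28 shift [ -1.  104.8  32.6] rot [2.13 0.8  1.29] F [ 0.6 -0.1 -0.3] gap 59.9 at [ 0.4531 -0.2973  0.2287]
jaw_grip 0.57 [390.5, 212.5] [[ 0.469  -0.3027  0.096 ]]
jaw_grip 0.53 [373.9, 189.0] [[ 0.5295 -0.2621  0.096 ]]
t 12.9 psi 92.04 shift [ -0.6 104.7  32.6] rot [2.14 0.79 1.05] F [ 0.3  0.3 -0.6] gap 60.1 at [ 0.4532 -0.2973  0.2287]
```

drive_tool:
  linear:
    - [0, 30, 5]
    - [0, 30, 8]
    - [0, 28, 8]
    - [0, 12, 8]
    - [0, 0, 0]
    - [0, 0, 0]
  rot:
    - [2, 0.8, 1]
    - [0, 0, 0]
    - [0, 0, 0]
    - [0, 0, 0]
    - [0, 0, 0]
    - [0, 0, 0]
  hand: [60, 60, 60, 60, 60, 60]

```text
t: 13.4
tcp_pos: [0.5534, -0.2945, 0.1992]
tool_rot: [0.706, 0.708, -0.0, -0.002]
force: [-0.8, -0.1, -0.1]
finger_gap: 0.703
```

```bash
python3 -c "
from h import *
go(.559,-.2945,.154,91)
im=snap('wrist');save('wrist','w3.png',im)
for l in ['part1','jaw_grip']:
  for s in cams.spot_point(l,'wrist'): print(l,s['score'],s['at'],unproj('wrist',[s['at']],{'part1':.04,'jaw_grip':.096}[l]).round(4))
go(.559,-.2945,.154,91)"
```

```text
t 13.4 psi 90.2 shift [-0.2  5.8 45.2] rot [-0.22 -0.15 -0.8 ] F [-0.8 -0.1 -0.1] gap 60.0 at [ 0.5534 -0.2945  0.1992]
part1 0.91 [263.0, 201.8] [[ 0.5583 -0.297   0.04  ]]
part1 0.67 [484.7, 141.4] [[ 0.7213 -0.2498  0.04  ]]
jaw_grip 0.73 [110.9, 230.1] [[ 0.4661 -0.2978  0.096 ]]
t 13.6 psi 90.14 shift [-0.   6.8 45.8] rot [-0.23 -0.17 -0.86] F [-0.6 -0.1  0.2] gap 60.2 at [ 0.5524 -0.2946  0.1998]
```

View pics/w3.png

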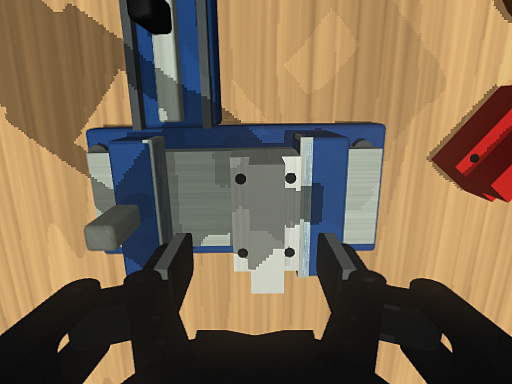

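The jaw is fully open, with its post at about (111,230). The part stands at (265,210) against the fixed jaw. Next I'll grip its rib.

drive_tool:
  linear:
    - [0, 6, 15]
    - [0, 0, 16]
    - [0, 0, 14]
    - [0, 0, 3]
    - [0, 0, 0]
  rot:
    - [0, 0, -0.8]
    - [0, 0, 0]
    - [0, 0, 0]
    - [0, 0, 0]
    - [0, 0, 0]
  hand: [60, 60, 60, 60, 60]

```text
t: 13.97
tcp_pos: [0.5537, -0.2962, 0.1547]
tool_rot: [0.703, 0.711, -0.001, -0.001]
force: [0.4, 0.6, 0.0]
finger_gap: 0.699
```

```bash
python3 -c "
from h import *
go(.559,-.296,.154,91)"
```

```text
t 14.0 psi 90.64 shift [0.2 5.4 0.7] rot [-0.17 -0.05 -0.36] F [0.4 0.6 0. ] gap 59.7 at [ 0.5537 -0.2962  0.1547]
```

drive_tool:
  linear:
    - [0, 6, 0.5]
    - [0, 0, 0]
    - [0, 0, 0]
    - [0, 0, 0]
    - [0, 0, 0]
    - [0, 0, 0]
    - [0, 0, 0]
  rot:
    - [0, 0, 0]
    - [0, 0, 0]
    - [0, 0, 0]
    - [0, 0, 0]
    - [0, 0, 0]
    - [0, 0, 0]
    - [0, 0, 0]
  hand: [60, 60, 0, 0, 0, 0, 0]
  force: 60

```text
t: 14.55
tcp_pos: [0.56, -0.2975, 0.1585]
tool_rot: [0.704, 0.711, -0.001, 0.001]
force: [-0.1, -0.1, -3.7]
finger_gap: 0.223
```

drive_tool:
  linear:
    - [0, 0, -15]
    - [0, 0, -25]
    - [0, 0, -25]
    - [0, 0, -25]
    - [0, 0, -15]
    - [0, 0, 0]
  rot:
    - [0, 0, 0]
    - [0, 0, 0]
    - [0, 0, 0]
    - [0, 0, 0]
    - [0, 0, 0]
    - [0, 0, 0]
  hand: [0, 0, 0, 0, 0, 0]

```text
t: 15.05
tcp_pos: [0.5558, -0.2938, 0.2583]
tool_rot: [0.704, 0.71, -0.002, -0.01]
force: [-0.2, -0.6, -5.0]
finger_gap: 0.215
```

```bash
cat > tr.py <<'E'
from h import *
import sys
T=(.542,.305,-.148)
def slot(tx,ty):
    c,s=np.cos(T[2]),np.sin(T[2]); return T[0]+tx*c-ty*s, T[1]+tx*s+ty*c
for a in[(.05,-.05),(.05,.05),(-.05,-.05)]: print(a,np.round(slot(*a),4))
go(*slot(float(sys.argv[1]),float(sys.argv[2])),float(sys.argv[3]),81.5)
E
python3 tr.py .05 .05 .24
```

```text
(0.05, -0.05) [0.5841 0.2482]
(0.05, 0.05) [0.5988 0.3471]
(-0.05, -0.05) [0.4852 0.2629]
t 15.1 psi 90.55 shift [640.1  49.6  24.8] rot [-1.01 -0.58  9.05] F [-0.2 -0.6 -5. ] gap 18.4 at [ 0.5558 -0.2938  0.2583]
```

drive_tool:
  linear:
    - [25, 3, 0]
    - [38, 3, 0]
    - [38, 3, 0]
    - [38, 3, 0]
    - [38, 3, 0]
    - [38, 3, 0]
    - [38, 3, 0]
    - [38, 3, 0]
    - [38, 3, 0]
    - [38, 3, 0]
    - [38, 3, 0]
    - [38, 3, 0]
    - [38, 3, 0]
    - [38, 3, 0]
    - [38, 3, 0]
    - [38, 3, 0]
    - [20, 0, 0]
    - [10, 0, 0]
    - [0, 0, 0]
    - [0, 0, 0]
  rot:
    - [-1, -0.6, 0]
    - [0, 0, 0]
    - [0, 0, 0]
    - [0, 0, 0]
    - [0, 0, 0]
    - [0, 0, 0]
    - [0, 0, 0]
    - [0, 0, 0]
    - [0, 0, 0]
    - [0, 0, 0]
    - [0, 0, 0]
    - [0, 0, 0]
    - [0, 0, 0]
    - [0, 0, 0]
    - [0, 0, 3]
    - [0, 0, 3]
    - [0, 0, 3]
    - [0, 0, 0]
    - [0, 0, 0]
    - [0, 0, 0]
  hand: [0, 0, 0, 0, 0, 0, 0, 0, 0, 0, 0, 0, 0, 0, 0, 0, 0, 0, 0, 0]

```text
t: 16.72
tcp_pos: [0.5897, 0.3573, 0.2171]
tool_rot: [0.761, 0.649, -0.022, -0.015]
force: [1.0, -0.6, -4.9]
finger_gap: 0.217
```

```bash
python3 tr.py .05 .05 .1245
```

```text
(0.05, -0.05) [0.5841 0.2482]
(0.05, 0.05) [0.5988 0.3471]
(-0.05, -0.05) [0.4852 0.2629]
t 16.7 psi 80.94 shift [-7.3 15.4 92. ] rot [-2.98  0.77 -0.58] F [ 1.  -0.6 -4.9] gap 18.5 at [0.5897 0.3573 0.2171]
```

drive_tool:
  linear:
    - [-7, 13, 12]
    - [0, 0, 18]
    - [0, 0, 18]
    - [0, 0, 12]
    - [0, 0, 0]
  rot:
    - [-3, 0.8, -0.5]
    - [0, 0, 0]
    - [0, 0, 0]
    - [0, 0, 0]
    - [0, 0, 0]
  hand: [0, 0, 0, 0, 0]

```text
t: 17.13
tcp_pos: [0.6002, 0.3384, 0.1521]
tool_rot: [0.759, 0.652, -0.003, 0.001]
force: [-1.5, -1.0, -4.7]
finger_gap: 0.214
```

```bash
python3 tr.py .05 .05 .1245;  python3 -c "
from h import *
im=snap('top');m=masks('tray','top')
p,f=fit({'top':near(m,(158,188))},TRAY,np.array([.542,.305,-.148]));print(p,f)
save('top','t2.png',im[100:260,80:280].repeat(3,0).repeat(3,1))"
```

```text
(0.05, -0.05) [0.5841 0.2482]
(0.05, 0.05) [0.5988 0.3471]
(-0.05, -0.05) [0.4852 0.2629]
t 17.1 psi 81.34 shift [ 8.6 -2.6 27.6] rot [-0.19  0.37 -0.17] F [-1.5 -1.  -4.7] gap 18.3 at [0.6002 0.3384 0.1521]
[ 0.54183843  0.29775495 -0.1651332 ] 0.37453274825288474
```

View pics/t2.png

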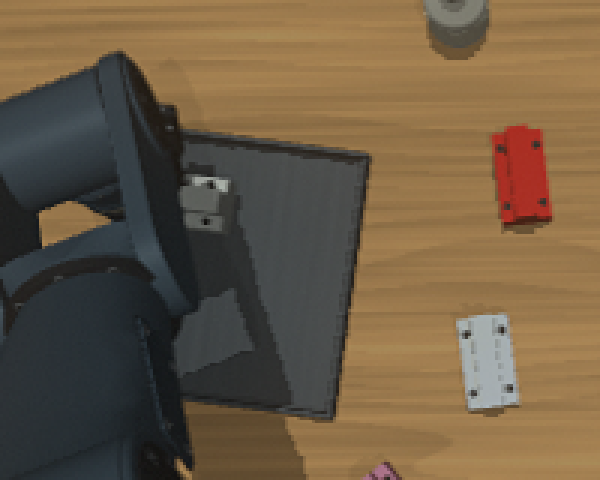

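drive_tool:
  linear:
    - [7, -2, 10]
    - [0, 0, 10]
    - [0, 0, 5]
    - [0, 0, 3]
    - [0, 0, 2]
    - [0, 0, 0]
  rot:
    - [0, 0.3, 0]
    - [0, 0, 0]
    - [0, 0, 0]
    - [0, 0, 0]
    - [0, 0, 0]
    - [0, 0, 0]
  hand: [0, 0, 0, 0, 0, 0]

```text
t: 17.73
tcp_pos: [0.6032, 0.3477, 0.1257]
tool_rot: [0.758, 0.652, 0.004, 0.001]
force: [0.9, 0.3, -5.6]
finger_gap: 0.216
```

```bash
python3 tr.py .05 .05 .1245
```

```text
(0.05, -0.05) [0.5841 0.2482]
(0.05, 0.05) [0.5988 0.3471]
(-0.05, -0.05) [0.4852 0.2629]
t 17.7 psi 81.34 shift [-1.3 -4.2  1.2] rot [ 0.41 -0.31 -0.16] F [ 0.9  0.3 -5.6] gap 18.4 at [0.6032 0.3477 0.1257]
```

Not yet in contact, as the force is still the part's weight. I'll lower it a little more.

drive_tool:
  linear:
    - [-1, -4, 2]
    - [0, 0, 2]
    - [0, 0, 1.5]
  rot:
    - [0.4, 0, 0]
    - [0, 0, 0]
    - [0, 0, 0]
  hand: [0, 0, 0]

```text
t: 17.98
tcp_pos: [0.5992, 0.348, 0.1235]
tool_rot: [0.758, 0.652, 0.003, -0.001]
force: [-0.2, -2.0, 3.1]
finger_gap: 0.214
```

drive_tool:
  linear:
    - [0, 0, 0]
    - [0, 0, 0]
    - [0, 0, 0]
    - [0, 0, 0]
    - [0, 0, -15]
    - [0, 0, -30]
    - [0, 0, -30]
    - [0, 0, -30]
    - [0, 0, 0]
  rot:
    - [0, 0, 0]
    - [0, 0, 0]
    - [0, 0, 0]
    - [0, 0, 0]
    - [0, 0, 0]
    - [0, 0, 0]
    - [0, 0, 0]
    - [0, 0, 0]
    - [0, 0, 0]
  hand: [45, 45, 45, 45, 45, 60, 60, 60, 60]

```text
t: 18.73
tcp_pos: [0.601, 0.3481, 0.2382]
tool_rot: [0.758, 0.652, 0.007, -0.0]
force: [1.2, 1.0, 1.1]
finger_gap: 0.699
```

```bash
sed -i "s/,('tray'.*01)\]/]/" est.py && python3 est.py && python3 -c "
from h import *
go(.456,.075,.24,6)
go(.456,.075,.24,186)
im=snap('wrist')
for s in cams.spot_point('part1','wrist'): print(s['score'],unproj('wrist',[s['at']],.005).round(4))
for s in cams.spot_point('tray','wrist'): print('tray',s['score'],unproj('wrist',[s['at']],.0).round(4))
"
```

```text
A top [ 0.6235 -0.0608  1.6481] 0.083
A scene [ 0.6206 -0.0656  1.6319] 0.043
B top [0.4568 0.0775 1.7105] 0.093
B scene missing [0.45681359 0.07382611 0.03      ]
blank top [ 0.4585 -0.0748  1.7949] 0.077
blank scene [ 0.4562 -0.0787  1.7948] 0.045
t 19.1 psi 81.37 shift [-289.5  -98.8  -11.6] rot [-0.41  0.16 75.37] F [-1.9  0.2 -0.5] gap 60.0 at [0.597  0.3465 0.2283]
t 19.1 psi 81.37 shift [-289.5  -98.8  -11.6] rot [  -0.17   -0.44 -104.63] F [-1.9  0.2 -0.5] gap 60.0 at [0.597  0.3465 0.2283]
0.6 [[0.6012 0.3505 0.005 ]]
0.38 [[0.3309 0.1638 0.005 ]]
tray 0.97 [[0.541  0.3054 0.    ]]
```

drive_tool:
  linear:
    - [-20, -7, -5]
    - [-30, -10, -5]
    - [-30, -10, 0]
    - [-30, -10, 0]
    - [-30, -10, 0]
    - [-30, -10, 0]
    - [-30, -10, 0]
    - [-30, -10, 0]
    - [-30, -10, 0]
    - [-25, -10, 0]
    - [0, 0, 0]
    - [0, 0, 0]
    - [0, 0, 0]
    - [0, 0, 0]
    - [0, 0, 0]
    - [0, 0, 0]
    - [0, 0, 0]
    - [0, 0, 0]
    - [0, 0, 0]
    - [0, 0, 0]
  rot:
    - [-0.3, 0, 0]
    - [0, 0, 0]
    - [0, 0, 0]
    - [0, 0, 0]
    - [0, 0, 0]
    - [0, 0, 0]
    - [0, 0, 0]
    - [0, 0, 0]
    - [0, 0, 7]
    - [0, 0, 7]
    - [0, 0, 7]
    - [0, 0, 7]
    - [0, 0, 7]
    - [0, 0, 7]
    - [0, 0, 7]
    - [0, 0, 7]
    - [0, 0, 7]
    - [0, 0, 7]
    - [0, 0, 4]
    - [0, 0, 0]
  hand: [60, 60, 60, 60, 60, 60, 60, 60, 60, 60, 60, 60, 60, 60, 60, 60, 60, 60, 60, 60]

```text
t: 20.95
tcp_pos: [0.4507, 0.0703, 0.2343]
tool_rot: [0.999, 0.051, 0.001, -0.002]
force: [0.4, -0.1, -0.7]
finger_gap: 0.701
```

```bash
cat > near.py <<'E'
from h import *
import sys
# near view fit: label x y yaw z
l,x,y,yaw=sys.argv[1],*map(float,sys.argv[2:5]); B=BLANK if l=='blank' else PART
s=manip.sense(); im=snap('wrist'); save('wrist',sys.argv[5],im); ms=masks(l,'wrist'); sp=cams.spot_point(l,'wrist')
for q in sp: print('spot',round(q['score'],2),unproj('wrist',[q['at']],0).round(4))
m=near(ms,proj('wrist',[[x,y,.03]])[0])
if m is not None: p,f=fit({'wrist':m},B,np.array([x,y,yaw])); print('fit',p.round(4),np.degrees(p[2]).round(1),round(f,3)); go(p[0],p[1],.119,(np.degrees(p[2])+90)%180)
else: print('no mask',[q[1] for q in ms]); go(x,y,.119,np.degrees(yaw)+90)
E
python3 near.py part1 .456 .075 1.70 w4.png
```

```text
spot 0.87 [[ 0.6171 -0.0599  0.    ]]
spot 0.65 [[0.4568 0.0718 0.    ]]
fit [0.456  0.075  1.6943] 97.1 0.024
t 21.1 psi 6.0 shift [  5.5  -3.6 115.4] rot [-0.25 -0.12 -1.07] F [-0.2  1.2 -0.5] gap 60.1 at [0.4507 0.0704 0.2343]
```

View pics/w4.png

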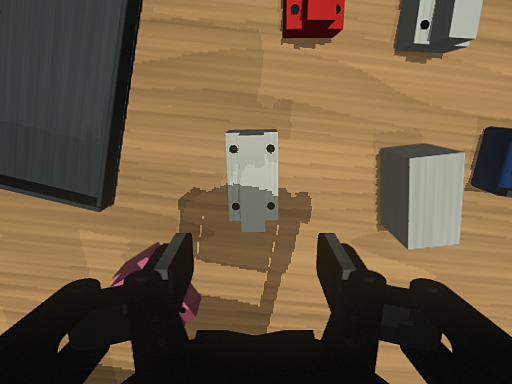

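drive_tool:
  linear:
    - [5, -4, 25]
    - [0, 0, 30]
    - [0, 0, 30]
    - [0, 0, 20]
    - [0, 0, 8]
    - [0, 0, 0]
  rot:
    - [0, 0, -1]
    - [0, 0, 0]
    - [0, 0, 0]
    - [0, 0, 0]
    - [0, 0, 0]
    - [0, 0, 0]
  hand: [60, 60, 60, 60, 60, 60]

```text
t: 21.6
tcp_pos: [0.4603, 0.0753, 0.1195]
tool_rot: [0.998, 0.066, 0.007, -0.001]
force: [-0.4, 0.7, 0.3]
finger_gap: 0.702
```

```bash
python3 -c "
from h import *
go(.456,.075,.115,7.1)"
```

```text
t 21.6 psi 7.57 shift [-4.4 -0.2  4.4] rot [-0.11 -0.77  0.47] F [-0.4  0.7  0.3] gap 60.0 at [0.4603 0.0753 0.1195]
```

drive_tool:
  linear:
    - [-4, 0, 4]
    - [0, 0, 0]
    - [0, 0, 0]
    - [0, 0, 0]
    - [0, 0, 0]
    - [0, 0, 0]
    - [0, 0, 0]
  rot:
    - [0, -0.7, 0.4]
    - [0, 0, 0]
    - [0, 0, 0]
    - [0, 0, 0]
    - [0, 0, 0]
    - [0, 0, 0]
    - [0, 0, 0]
  hand: [60, 60, 0, 0, 0, 0, 0]

```text
t: 22.18
tcp_pos: [0.4579, 0.0746, 0.1191]
tool_rot: [0.998, 0.063, 0.003, -0.0]
force: [0.6, -0.2, -5.2]
finger_gap: 0.216
```

drive_tool:
  linear:
    - [0, 0, -15]
    - [0, 0, -25]
    - [0, 0, -25]
    - [0, 0, -25]
    - [0, 0, -15]
    - [0, 0, 0]
  rot:
    - [0, 0, 0]
    - [0, 0, 0]
    - [0, 0, 0]
    - [0, 0, 0]
    - [0, 0, 0]
    - [0, 0, 0]
  hand: [0, 0, 0, 0, 0, 0]

```text
t: 22.68
tcp_pos: [0.4544, 0.0748, 0.2258]
tool_rot: [0.998, 0.063, -0.002, -0.001]
force: [1.2, 0.2, -4.3]
finger_gap: 0.218
```

```bash
python3 tr.py .05 -.05 .22
```

```text
(0.05, -0.05) [0.5841 0.2482]
(0.05, 0.05) [0.5988 0.3471]
(-0.05, -0.05) [0.4852 0.2629]
t 22.7 psi 7.23 shift [ 150.5 -155.7    5.7] rot [-2.500e-01  5.000e-02 -7.427e+01] F [ 1.2  0.2 -4.3] gap 18.6 at [0.4544 0.0748 0.2258]
```

drive_tool:
  linear:
    - [20, -20, 0]
    - [26, -27, 0]
    - [26, -27, 0]
    - [26, -27, 0]
    - [26, -27, 0]
    - [22, -24, 0]
    - [0, 0, 0]
    - [0, 0, 0]
    - [0, 0, 0]
    - [0, 0, 0]
    - [0, 0, 0]
    - [0, 0, 0]
    - [0, 0, 0]
    - [0, 0, 0]
    - [0, 0, 0]
    - [0, 0, 0]
    - [0, 0, 0]
    - [0, 0, 0]
  rot:
    - [0, 0, 0]
    - [0, 0, 0]
    - [0, 0, 0]
    - [0, 0, 0]
    - [0, 0, 0]
    - [0, 0, -7]
    - [0, 0, -7]
    - [0, 0, -7]
    - [0, 0, -7]
    - [0, 0, -7]
    - [0, 0, -7]
    - [0, 0, -7]
    - [0, 0, -7]
    - [0, 0, -7]
    - [0, 0, -7]
    - [0, 0, -3.5]
    - [0, 0, 0]
    - [0, 0, 0]
  hand: [0, 0, 0, 0, 0, 0, 0, 0, 0, 0, 0, 0, 0, 0, 0, 0, 0, 0]

```text
t: 24.18
tcp_pos: [0.567, 0.251, 0.1882]
tool_rot: [0.753, 0.657, -0.023, -0.016]
force: [-0.4, 0.3, -4.1]
finger_gap: 0.215
```

```bash
python3 tr.py .05 -.05 .1245
```

```text
(0.05, -0.05) [0.5841 0.2482]
(0.05, 0.05) [0.5988 0.3471]
(-0.05, -0.05) [0.4852 0.2629]
t 24.2 psi 82.25 shift [ 0.4 20.8 62.6] rot [-3.14  0.85  0.72] F [-0.4  0.3 -4.1] gap 18.4 at [0.567  0.251  0.1882]
```

drive_tool:
  linear:
    - [0, 10, 5]
    - [0, 8, 5]
    - [0, 0, 15]
    - [0, 0, 15]
    - [0, 0, 8]
    - [0, 0, 0]
  rot:
    - [-3.1, 0.8, 0.7]
    - [0, 0, 0]
    - [0, 0, 0]
    - [0, 0, 0]
    - [0, 0, 0]
    - [0, 0, 0]
  hand: [0, 0, 0, 0, 0, 0]

```text
t: 24.68
tcp_pos: [0.584, 0.2476, 0.1331]
tool_rot: [0.76, 0.65, -0.004, -0.002]
force: [-0.9, 0.1, -3.9]
finger_gap: 0.215
```

```bash
python3 tr.py .05 -.05 .1245
```

```text
(0.05, -0.05) [0.5841 0.2482]
(0.05, 0.05) [0.5988 0.3471]
(-0.05, -0.05) [0.4852 0.2629]
t 24.7 psi 81.07 shift [0.6 0.  8.6] rot [-0.48  0.19 -0.43] F [-0.9  0.1 -3.9] gap 18.3 at [0.584  0.2476 0.1331]
```

drive_tool:
  linear:
    - [0, 0, 5]
    - [0, 0, 3]
    - [0, 0, 2]
    - [0, 0, 2]
  rot:
    - [-0.4, 0, -0.4]
    - [0, 0, 0]
    - [0, 0, 0]
    - [0, 0, 0]
  hand: [0, 0, 0, 0]

```text
t: 25.02
tcp_pos: [0.5849, 0.2471, 0.1234]
tool_rot: [0.758, 0.653, -0.002, 0.001]
force: [-4.5, -1.8, 11.5]
finger_gap: 0.215
```

drive_tool:
  linear:
    - [0, 0, -0.5]
    - [0, 0, 0]
    - [0, 0, 0]
    - [0, 0, 0]
    - [0, 0, -15]
    - [0, 0, -30]
    - [0, 0, -30]
    - [0, 0, -35]
    - [0, 0, 0]
    - [0, 0, 0]
  rot:
    - [0, 0, 0]
    - [0, 0, 0]
    - [0, 0, 0]
    - [0, 0, 0]
    - [0, 0, 0]
    - [0, 0, 0]
    - [0, 0, 0]
    - [0, 0, 0]
    - [0, 0, 0]
    - [0, 0, 0]
  hand: [45, 45, 45, 45, 45, 60, 60, 60, 60, 60]

```text
t: 25.85
tcp_pos: [0.5882, 0.2486, 0.2439]
tool_rot: [0.758, 0.653, 0.003, 0.004]
force: [-0.4, -0.6, -1.1]
finger_gap: 0.702
```

```bash
python3 -c "
from h import *
go(.61,-.064,.24,4)
im=snap('wrist')
for s in cams.spot_point('part1','wrist'): print(s['score'],unproj('wrist',[s['at']],.005).round(4))
"
```

```text
t 25.9 psi 81.46 shift [-305.9   68.     4.5] rot [ 0.45 -0.38 77.46] F [-0.4 -0.6 -1.1] gap 59.9 at [0.5882 0.2486 0.2439]
0.87 [[0.5873 0.2465 0.005 ]]
0.85 [[0.5976 0.3498 0.005 ]]
0.79 [[0.3351 0.1666 0.005 ]]
```

Both placed parts read well at their slots. Next is part A.

drive_tool:
  linear:
    - [-20, 5, 0]
    - [-30, 7, 0]
    - [-30, 7, 0]
    - [-30, 7, 0]
    - [-30, 7, 0]
    - [-30, 7, 0]
    - [-30, 7, 0]
    - [-30, 7, 0]
    - [-30, 7, 0]
    - [-30, 7, 0]
    - [-15, 0, 0]
    - [0, 0, 0]
    - [0, 0, 0]
    - [0, 0, 0]
    - [0, 0, 0]
    - [0, 0, 0]
    - [0, 0, 0]
    - [0, 0, 0]
    - [0, 0, 0]
    - [0, 0, 0]
  rot:
    - [0, -0.4, 0]
    - [0, 0, 0]
    - [0, 0, 0]
    - [0, 0, 0]
    - [0, 0, 0]
    - [0, 0, 0]
    - [0, 0, 0]
    - [0, 0, 0]
    - [0, 0, 7]
    - [0, 0, 7]
    - [0, 0, 7]
    - [0, 0, 7]
    - [0, 0, 7]
    - [0, 0, 7]
    - [0, 0, 7]
    - [0, 0, 7]
    - [0, 0, 7]
    - [0, 0, 7]
    - [0, 0, 6]
    - [0, 0, 0]
  hand: [60, 60, 60, 60, 60, 60, 60, 60, 60, 60, 60, 60, 60, 60, 60, 60, 60, 60, 60, 60]

```text
t: 27.62
tcp_pos: [0.5926, -0.0764, 0.2142]
tool_rot: [0.999, 0.035, -0.02, -0.002]
force: [0.1, -0.2, 0.5]
finger_gap: 0.701
```

```bash
python3 near.py part1 .621 -.064 1.635 w5.png
```

```text
spot 0.76 [[0.6214 0.0396 0.    ]]
spot 0.75 [[ 0.6169 -0.062   0.    ]]
fit [ 0.6204 -0.0623  1.626 ] 93.2 0.027
t 27.8 psi 4.24 shift [ 32.1 -11.6  94.6] rot [-0.24  2.19  1.07] F [-0.7  0.6 -0.5] gap 59.6 at [ 0.5929 -0.0764  0.2148]
```

drive_tool:
  linear:
    - [16, -6, 5]
    - [15, -6, 20]
    - [0, 0, 30]
    - [0, 0, 25]
    - [0, 0, 10]
    - [0, 0, 0]
  rot:
    - [-0.2, 2.2, 1]
    - [0, 0, 0]
    - [0, 0, 0]
    - [0, 0, 0]
    - [0, 0, 0]
    - [0, 0, 0]
  hand: [45, 45, 45, 45, 45, 45]

```text
t: 28.27
tcp_pos: [0.6264, -0.0623, 0.1222]
tool_rot: [0.999, 0.034, 0.004, 0.001]
force: [0.4, 0.1, -1.5]
finger_gap: 0.532
```

```bash
python3 -c "
from h import *
go(.6205,-.0623,.115,3.2)"
```

```text
t 28.3 psi 3.86 shift [-6.  -0.4  7.2] rot [ 0.09 -0.45  0.66] F [ 0.4  0.1 -1.5] gap 45.4 at [ 0.6264 -0.0623  0.1222]
```

drive_tool:
  linear:
    - [-6, -0.5, 6]
    - [0, 0, 1]
    - [0, 0, 0]
    - [0, 0, 0]
    - [0, 0, 0]
    - [0, 0, 0]
    - [0, 0, 0]
  rot:
    - [0, -0.4, 0.6]
    - [0, 0, 0]
    - [0, 0, 0]
    - [0, 0, 0]
    - [0, 0, 0]
    - [0, 0, 0]
    - [0, 0, 0]
  hand: [45, 45, 0, 0, 0, 0, 0]

```text
t: 28.85
tcp_pos: [0.6201, -0.0628, 0.1178]
tool_rot: [1.0, 0.029, 0.001, 0.001]
force: [-0.6, 0.1, -4.4]
finger_gap: 0.219
```

drive_tool:
  linear:
    - [0, 0, -15]
    - [0, 0, -25]
    - [0, 0, -25]
    - [0, 0, -25]
    - [0, 0, -20]
    - [0, 0, 0]
  rot:
    - [0, 0, 0]
    - [0, 0, 0]
    - [0, 0, 0]
    - [0, 0, 0]
    - [0, 0, 0]
    - [0, 0, 0]
  hand: [0, 0, 0, 0, 0, 0]

```text
t: 29.35
tcp_pos: [0.6169, -0.0617, 0.2278]
tool_rot: [1.0, 0.029, -0.004, -0.001]
force: [1.5, -0.3, -3.9]
finger_gap: 0.213
```

```bash
python3 tr.py -.05 -.05 .22
```

```text
(0.05, -0.05) [0.5841 0.2482]
(0.05, 0.05) [0.5988 0.3471]
(-0.05, -0.05) [0.4852 0.2629]
t 29.4 psi 3.3 shift [-112.8 -331.7    9.4] rot [ -0.43   0.35 -78.2 ] F [ 1.5 -0.3 -3.9] gap 18.2 at [ 0.6169 -0.0617  0.2278]
```

drive_tool:
  linear:
    - [-8, -22, -2]
    - [-11, -32, -2]
    - [-11, -32, -2]
    - [-11, -32, -2]
    - [-11, -32, -2]
    - [-11, -32, -2]
    - [-11, -32, -2]
    - [-11, -32, -2]
    - [-11, -32, -2]
    - [-11, -32, 0]
    - [-5, -15, 0]
    - [0, 0, 0]
    - [0, 0, 0]
    - [0, 0, 0]
    - [0, 0, 0]
    - [0, 0, 0]
    - [0, 0, 0]
    - [0, 0, 0]
    - [0, 0, 0]
    - [0, 0, 0]
  rot:
    - [-0.4, 0.3, 0]
    - [0, 0, 0]
    - [0, 0, 0]
    - [0, 0, 0]
    - [0, 0, 0]
    - [0, 0, 0]
    - [0, 0, 0]
    - [0, 0, 0]
    - [0, 0, -7]
    - [0, 0, -7]
    - [0, 0, -7]
    - [0, 0, -7]
    - [0, 0, -7]
    - [0, 0, -7]
    - [0, 0, -7]
    - [0, 0, -7]
    - [0, 0, -7]
    - [0, 0, -7]
    - [0, 0, -7]
    - [0, 0, 0]
  hand: [0, 0, 0, 0, 0, 0, 0, 0, 0, 0, 0, 0, 0, 0, 0, 0, 0, 0, 0, 0]

```text
t: 31.02
tcp_pos: [0.4609, 0.264, 0.2209]
tool_rot: [0.757, 0.653, -0.016, -0.004]
force: [0.2, 0.0, -5.0]
finger_gap: 0.21
```

```bash
python3 tr.py -.05 -.05 .14
```

```text
(0.05, -0.05) [0.5841 0.2482]
(0.05, 0.05) [0.5988 0.3471]
(-0.05, -0.05) [0.4852 0.2629]
t 31.0 psi 81.52 shift [ 4.  26.3 80.2] rot [-1.54  1.05  0.01] F [ 0.2  0.  -5. ] gap 18.0 at [0.4609 0.264  0.2209]
```

drive_tool:
  linear:
    - [2, 14, 5]
    - [2, 11, 15]
    - [0, 0, 20]
    - [0, 0, 20]
    - [0, 0, 20]
    - [0, 0, 5]
    - [0, 0, 0]
  rot:
    - [-1.5, 1, 0]
    - [0, 0, 0]
    - [0, 0, 0]
    - [0, 0, 0]
    - [0, 0, 0]
    - [0, 0, 0]
    - [0, 0, 0]
  hand: [0, 0, 0, 0, 0, 0, 0]

```text
t: 31.6
tcp_pos: [0.4855, 0.2637, 0.1281]
tool_rot: [0.765, 0.645, -0.001, -0.001]
force: [0.1, -0.7, -4.7]
finger_gap: 0.215
```

```bash
python3 tr.py -.05 -.05 .1225
```

```text
(0.05, -0.05) [0.5841 0.2482]
(0.05, 0.05) [0.5988 0.3471]
(-0.05, -0.05) [0.4852 0.2629]
t 31.6 psi 80.27 shift [-0.8 -0.2  5.6] rot [-0.14  0.07 -1.23] F [ 0.1 -0.7 -4.7] gap 18.4 at [0.4855 0.2637 0.1281]
```

drive_tool:
  linear:
    - [0, 0, 3]
    - [0, 0, 2]
    - [0, 0, 2]
    - [0, 0, 1.5]
  rot:
    - [0, 0, -1.2]
    - [0, 0, 0]
    - [0, 0, 0]
    - [0, 0, 0]
  hand: [0, 0, 0, 0]

```text
t: 31.93
tcp_pos: [0.4857, 0.2636, 0.1217]
tool_rot: [0.758, 0.652, -0.001, -0.0]
force: [-2.8, -1.0, 8.2]
finger_gap: 0.217
```

drive_tool:
  linear:
    - [0, 0, -0.5]
    - [0, 0, 0]
    - [0, 0, 0]
    - [0, 0, 0]
    - [0, 0, -15]
    - [0, 0, -30]
    - [0, 0, -30]
    - [0, 0, -35]
    - [0, 0, 0]
    - [0, 0, 0]
  rot:
    - [0, 0, 0]
    - [0, 0, 0]
    - [0, 0, 0]
    - [0, 0, 0]
    - [0, 0, 0]
    - [0, 0, 0]
    - [0, 0, 0]
    - [0, 0, 0]
    - [0, 0, 0]
    - [0, 0, 0]
  hand: [45, 45, 45, 45, 45, 70, 75, 75, 75, 75]

```text
t: 32.77
tcp_pos: [0.4892, 0.265, 0.2429]
tool_rot: [0.758, 0.652, 0.006, 0.003]
force: [-1.2, 0.2, -0.3]
finger_gap: 0.878
```

```bash
python3 -c "
from h import *
im=snap('wrist')
for s in cams.spot_point('part1','wrist'): print(s['score'],unproj('wrist',[s['at']],.005).round(4))
go(.45,-.078,.24,13)
"
```

```text
0.96 [[0.5984 0.3495 0.005 ]]
0.84 [[0.3262 0.1667 0.005 ]]
0.76 [[0.5859 0.2478 0.005 ]]
0.64 [[0.4839 0.2647 0.005 ]]
t 32.9 psi 81.38 shift [-345.1   12.6    0.5] rot [ 0.4  -0.65 68.38] F [0.3 0.2 0.3] gap 75.3 at [0.4893 0.265  0.2421]
```

drive_tool:
  linear:
    - [-20, 0, 0]
    - [-34, 2, -2]
    - [-34, 2, -2]
    - [-34, 2, -2]
    - [-34, 2, -2]
    - [-34, 2, -2]
    - [-34, 2, -2]
    - [-34, 2, -2]
    - [-34, 2, 0]
    - [-34, 2, 0]
    - [-15, 0, 0]
    - [0, 0, 0]
    - [0, 0, 0]
    - [0, 0, 0]
    - [0, 0, 0]
    - [0, 0, 0]
    - [0, 0, 0]
    - [0, 0, 0]
    - [0, 0, 0]
  rot:
    - [0.4, -0.6, 0]
    - [0, 0, 0]
    - [0, 0, 0]
    - [0, 0, 0]
    - [0, 0, 0]
    - [0, 0, 0]
    - [0, 0, 0]
    - [0, 0, 0]
    - [0, 0, 7]
    - [0, 0, 7]
    - [0, 0, 7]
    - [0, 0, 7]
    - [0, 0, 7]
    - [0, 0, 7]
    - [0, 0, 7]
    - [0, 0, 7]
    - [0, 0, 7]
    - [0, 0, 4]
    - [0, 0, 0]
  hand: [75, 75, 75, 75, 75, 75, 75, 75, 75, 75, 75, 75, 75, 75, 75, 75, 75, 75, 75]

```text
t: 34.45
tcp_pos: [0.4378, -0.0876, 0.2344]
tool_rot: [0.993, 0.114, -0.019, -0.006]
force: [1.0, -0.1, -0.4]
finger_gap: 0.88
```

```bash
python3 near.py blank .456 -.078 1.795 w6.png
```

```text
spot 0.58 [[ 0.4566 -0.0789  0.    ]]
fit [ 0.4567 -0.0764  1.8002] 103.1 0.025
t 34.6 psi 13.33 shift [ 24.8  -5.  115.2] rot [-0.83  1.99  0.17] F [-0.  -0.2 -0.1] gap 74.8 at [ 0.438  -0.0876  0.2349]
```

drive_tool:
  linear:
    - [13, -3, 15]
    - [11, -2, 20]
    - [0, 0, 30]
    - [0, 0, 28]
    - [0, 0, 12]
    - [0, 0, 0]
  rot:
    - [-0.8, 2, 0.2]
    - [0, 0, 0]
    - [0, 0, 0]
    - [0, 0, 0]
    - [0, 0, 0]
    - [0, 0, 0]
  hand: [75, 75, 75, 75, 75, 75]

```text
t: 35.1
tcp_pos: [0.4638, -0.0777, 0.1263]
tool_rot: [0.993, 0.119, 0.004, 0.002]
force: [-0.5, 0.6, -1.3]
finger_gap: 0.874
```

```bash
python3 -c "
from h import *
go(.4567,-.0764,.114,13.1)"
```

```text
t 35.1 psi 13.65 shift [-6.6 -3.  12.2] rot [ 0.29 -0.48  0.55] F [-0.5  0.6 -1.3] gap 74.6 at [ 0.4638 -0.0777  0.1263]
```

drive_tool:
  linear:
    - [-7, -3, 8]
    - [0, 0, 4]
    - [0, 0, 0]
    - [0, 0, 0]
    - [0, 0, 0]
    - [0, 0, 0]
    - [0, 0, 0]
    - [0, 0, 0]
  rot:
    - [0, -0.4, 0.5]
    - [0, 0, 0]
    - [0, 0, 0]
    - [0, 0, 0]
    - [0, 0, 0]
    - [0, 0, 0]
    - [0, 0, 0]
    - [0, 0, 0]
  hand: [75, 75, 0, 0, 0, 0, 0, 0]
  force: 70

```text
t: 35.77
tcp_pos: [0.4584, -0.0773, 0.1161]
tool_rot: [0.993, 0.117, 0.003, 0.003]
force: [0.1, -0.4, -5.4]
finger_gap: 0.508
```

drive_tool:
  linear:
    - [0, 0, -15]
    - [0, 0, -25]
    - [0, 0, -30]
    - [0, 0, -30]
    - [0, 0, -30]
    - [0, 0, -10]
    - [0, 0, 0]
  rot:
    - [0, 0, 0]
    - [0, 0, 0]
    - [0, 0, 0]
    - [0, 0, 0]
    - [0, 0, 0]
    - [0, 0, 0]
    - [0, 0, 0]
  hand: [0, 0, 0, 0, 0, 0, 0]

```text
t: 36.35
tcp_pos: [0.4554, -0.0754, 0.2598]
tool_rot: [0.993, 0.117, -0.001, 0.001]
force: [-0.1, -0.0, -4.6]
finger_gap: 0.509
```

```bash
python3 -c "
from h import *
go(.555,-.2945,.25,91)"
```

```text
t 36.4 psi 13.44 shift [ 46.  236.2  10.1] rot [-1.000e-02  1.800e-01 -7.756e+01] F [-0.1 -0.  -4.6] gap 43.5 at [ 0.4554 -0.0754  0.2598]
```

drive_tool:
  linear:
    - [4, 20, 0]
    - [6, 30, -2]
    - [6, 30, -2]
    - [6, 30, -2]
    - [6, 30, -2]
    - [6, 30, -2]
    - [6, 30, -2]
    - [6, 28, 0]
    - [0, 0, 0]
    - [0, 0, 0]
    - [0, 0, 0]
    - [0, 0, 0]
    - [0, 0, 0]
    - [0, 0, 0]
    - [0, 0, 0]
    - [0, 0, 0]
    - [0, 0, 0]
    - [0, 0, 0]
    - [0, 0, 0]
    - [0, 0, 0]
  rot:
    - [0, 0, 0]
    - [0, 0, 0]
    - [0, 0, 0]
    - [0, 0, 0]
    - [0, 0, 0]
    - [0, 0, 0]
    - [0, 0, 0]
    - [0, 0, -7]
    - [0, 0, -7]
    - [0, 0, -7]
    - [0, 0, -7]
    - [0, 0, -7]
    - [0, 0, -7]
    - [0, 0, -7]
    - [0, 0, -7]
    - [0, 0, -7]
    - [0, 0, -7]
    - [0, 0, -7]
    - [0, 0, 0]
    - [0, 0, 0]
  hand: [0, 0, 0, 0, 0, 0, 0, 0, 0, 0, 0, 0, 0, 0, 0, 0, 0, 0, 0, 0]

```text
t: 38.02
tcp_pos: [0.5391, -0.2859, 0.2304]
tool_rot: [0.689, 0.724, -0.005, -0.033]
force: [0.2, -0.8, -4.1]
finger_gap: 0.513
```

```bash
python3 -c "
from h import *
go(.555,-.2945,.2,91)
im=snap('wrist'); save('wrist','w7.png',im)
for l,z in [('blank',.17-.115),('jaw_grip',.096),('lock_grip',.083),('vise',0)]:
  for s in cams.spot_point(l,'wrist'): print(l,round(s['score'],2),unproj('wrist',[s['at']],z).round(4))"
```

```text
t 38.0 psi 92.7 shift [-10.5  17.1  29.1] rot [-3.07 -2.25  1.76] F [ 0.2 -0.8 -4.1] gap 43.8 at [ 0.5391 -0.2859  0.2304]
blank 0.88 [[ 0.5297 -0.3011  0.055 ]]
jaw_grip 0.92 [[ 0.4666 -0.2962  0.096 ]]
lock_grip 0.71 [[ 0.493  -0.1757  0.083 ]]
lock_grip 0.27 [[ 0.5309 -0.2921  0.083 ]]
```

View pics/w7.png

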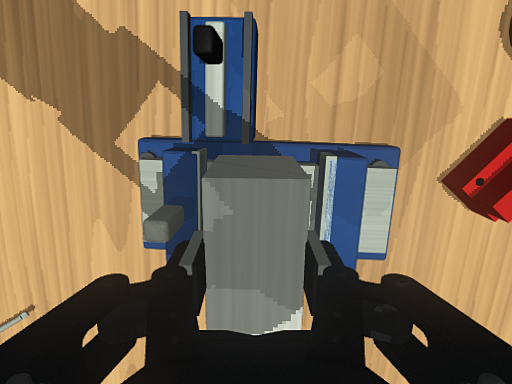

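drive_tool:
  linear:
    - [-8, 12, 8]
    - [0, 4, 15]
    - [0, 0, 15]
    - [0, 0, 8]
    - [0, 0, 0]
  rot:
    - [-3, -2.2, 1.8]
    - [0, 0, 0]
    - [0, 0, 0]
    - [0, 0, 0]
    - [0, 0, 0]
  hand: [0, 0, 0, 0, 0]

```text
t: 38.68
tcp_pos: [0.5569, -0.2939, 0.1838]
tool_rot: [0.702, 0.713, 0.0, 0.002]
force: [0.1, 1.0, -4.9]
finger_gap: 0.508
```

```bash
python3 -c "
from h import *
go(.554,-.2955,.165,91)"
```

```text
t 38.7 psi 90.9 shift [-1.5 -3.  18.8] rot [ 0.14  0.13 -0.1 ] F [ 0.1  1.  -4.9] gap 43.4 at [ 0.5569 -0.2939  0.1838]
```

drive_tool:
  linear:
    - [-1, -4, 1]
    - [0, -1, 6]
    - [0, 0, 6]
    - [0, 0, 5]
    - [0, 0, 3]
    - [0, 0, 0]
  rot:
    - [0, 0, 0]
    - [0, 0, 0]
    - [0, 0, 0]
    - [0, 0, 0]
    - [0, 0, 0]
    - [0, 0, 0]
  hand: [0, 0, 0, 0, 0, 0]

```text
t: 39.18
tcp_pos: [0.5513, -0.2951, 0.1611]
tool_rot: [0.701, 0.713, -0.0, 0.001]
force: [-0.1, 0.1, -5.6]
finger_gap: 0.506
```

```bash
python3 -c "
from h import *
go(.554,-.2955,.157,91)"
```

```text
t 39.2 psi 90.91 shift [-0.5  2.7  4.1] rot [ 0.04  0.06 -0.09] F [-0.1  0.1 -5.6] gap 43.2 at [ 0.5513 -0.2951  0.1611]
```

drive_tool:
  linear:
    - [0, 2.5, 2]
    - [0, 0, 2]
    - [0, 0, 1.5]
    - [0, 0, 1.5]
  rot:
    - [0, 0, 0]
    - [0, 0, 0]
    - [0, 0, 0]
    - [0, 0, 0]
  hand: [0, 0, 0, 0]

```text
t: 39.52
tcp_pos: [0.5547, -0.2957, 0.1548]
tool_rot: [0.701, 0.713, -0.0, 0.002]
force: [-3.1, 1.4, 10.1]
finger_gap: 0.511
```

drive_tool:
  linear:
    - [0, 0, -0.5]
    - [0, 0, 0]
    - [0, 0, 0]
    - [0, 0, 0]
    - [0, 0, -15]
    - [0, 0, -25]
    - [0, 0, -25]
    - [0, 0, -10]
    - [0, 0, 0]
  rot:
    - [0, 0, 0]
    - [0, 0, 0]
    - [0, 0, 0]
    - [0, 0, 0]
    - [0, 0, 0]
    - [0, 0, 0]
    - [0, 0, 0]
    - [0, 0, 0]
    - [0, 0, 0]
  hand: [65, 65, 65, 65, 65, 65, 65, 65, 65]

```text
t: 40.27
tcp_pos: [0.5566, -0.2969, 0.2368]
tool_rot: [0.701, 0.713, 0.0, 0.006]
force: [-0.8, 0.7, -0.5]
finger_gap: 0.762
```

```bash
python3 -c "
from h import *
go(.45,-.2962,.23,1)
im=snap('wrist'); save('wrist','w8.png',im); m=masks('blank','wrist')
for l,z in [('blank',.04),('jaw_grip',.096),('lock_grip',.083)]:
  for s in cams.spot_point(l,'wrist'): print(l,round(s['score'],2),unproj('wrist',[s['at']],z).round(4))
mm=near(m,proj('wrist',[[.554,-.2955,.07]])[0])
if mm is not None: print(fit({'wrist':mm},BLANK,np.array([.554,-.2955,.016]),.04))
"
```

```text
t 40.3 psi 90.92 shift [   2.4 -106.6    5.7] rot [ 7.800e-01 -6.000e-02  8.992e+01] F [-0.8  0.7 -0.5] gap 65.1 at [ 0.5566 -0.2969  0.2368]
blank 0.94 [[ 0.5556 -0.2943  0.04  ]]
jaw_grip 0.78 [[ 0.4668 -0.2978  0.096 ]]
lock_grip 0.82 [[ 0.494  -0.1747  0.083 ]]
(array([ 0.55377043, -0.29531225,  0.00548047]), np.float64(0.036865747593689546))
```

View pics/w8.png

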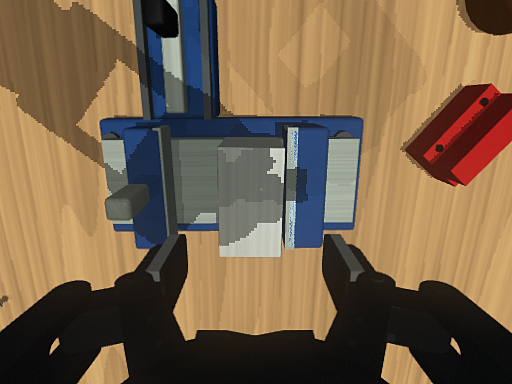

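drive_tool:
  linear:
    - [0, -25, 0]
    - [0, -30, 0]
    - [0, -30, 0]
    - [0, -18, 0]
    - [0, 0, 0]
    - [0, 0, 0]
    - [0, 0, 0]
    - [0, 0, 0]
    - [0, 0, 0]
    - [0, 0, 0]
    - [0, 0, 0]
    - [0, 0, 0]
    - [0, 0, 0]
    - [0, 0, 0]
    - [0, 0, 0]
    - [0, 0, 0]
    - [0, 0, 0]
  rot:
    - [0.7, 0, 0]
    - [0, 0, 0]
    - [0, 0, 7]
    - [0, 0, 7]
    - [0, 0, 7]
    - [0, 0, 7]
    - [0, 0, 7]
    - [0, 0, 7]
    - [0, 0, 7]
    - [0, 0, 7]
    - [0, 0, 7]
    - [0, 0, 7]
    - [0, 0, 7]
    - [0, 0, 7]
    - [0, 0, 6]
    - [0, 0, 0]
    - [0, 0, 0]
  hand: [60, 60, 60, 60, 60, 60, 60, 60, 60, 60, 60, 60, 60, 60, 60, 60, 60]

```text
t: 41.93
tcp_pos: [0.4391, -0.2874, 0.2106]
tool_rot: [1.0, -0.01, -0.02, -0.014]
force: [-0.0, 0.0, 0.1]
finger_gap: 0.707
```

```bash
python3 -c "
from h import *
im=snap('wrist')
for s in cams.spot_point('jaw_grip','wrist'): print(round(s['score'],2),unproj('wrist',[s['at']],.096).round(4))
go(.4655,-.2965,.151,1)
"
```

```text
0.77 [[ 0.4658 -0.2981  0.096 ]]
t 42.0 psi -1.18 shift [29.  10.1 58.5] rot [-1.61  2.32 -2.21] F [-0.1 -0.2  0.1] gap 60.0 at [ 0.4391 -0.2875  0.2109]
```

drive_tool:
  linear:
    - [13, 5, 0]
    - [13, 5, 10]
    - [0, 0, 20]
    - [0, 0, 18]
    - [0, 0, 8]
    - [0, 0, 0]
  rot:
    - [-1.6, 2.3, -2.2]
    - [0, 0, 0]
    - [0, 0, 0]
    - [0, 0, 0]
    - [0, 0, 0]
    - [0, 0, 0]
  hand: [60, 60, 60, 60, 60, 60]

```text
t: 42.53
tcp_pos: [0.4671, -0.2987, 0.1525]
tool_rot: [1.0, 0.015, 0.002, 0.002]
force: [0.1, -0.1, -0.7]
finger_gap: 0.7
```

```bash
python3 -c "
from h import *
go(.4650,-.2965,.151,1)
"
```

```text
t 42.5 psi 1.68 shift [-2.  -2.2  1.5] rot [ 0.19 -0.21  0.68] F [ 0.1 -0.1 -0.7] gap 59.8 at [ 0.4671 -0.2987  0.1525]
```

drive_tool:
  linear:
    - [-2, -2, 1]
    - [0, 0, 0]
    - [0, 0, 0]
    - [0, 0, 0]
    - [0, 0, 0]
    - [0, 0, 0]
    - [7, 0, 0]
    - [7, 0, 0]
    - [7, 0, 0]
    - [7, 0, 0]
    - [7, 0, 0]
    - [6, 0, 0]
    - [5, 0, 0]
    - [4, 0, 0]
    - [4, 0, 0]
  rot:
    - [0, 0, 0.6]
    - [0, 0, 0]
    - [0, 0, 0]
    - [0, 0, 0]
    - [0, 0, 0]
    - [0, 0, 0]
    - [0, 0, 0]
    - [0, 0, 0]
    - [0, 0, 0]
    - [0, 0, 0]
    - [0, 0, 0]
    - [0, 0, 0]
    - [0, 0, 0]
    - [0, 0, 0]
    - [0, 0, 0]
  hand: [60, 60, 0, 0, 0, 0, 0, 0, 0, 0, 0, 0, 0, 0, 0]
  force: 60

```text
t: 43.78
tcp_pos: [0.5062, -0.2975, 0.154]
tool_rot: [1.0, 0.01, -0.013, -0.0]
force: [-5.2, -0.9, -1.4]
finger_gap: 0.173
```

```bash
python3 -c "
from h import *
go(.515,-.2965,.151,1)
"
```

```text
t 43.8 psi 1.19 shift [ 8.8 -0.8  2.8] rot [-0.03  1.44  0.19] F [-5.2 -0.9 -1.4] gap 14.7 at [ 0.5062 -0.2975  0.154 ]
```

drive_tool:
  linear:
    - [4, 0, 0.5]
    - [4, 0, 0.5]
    - [4, 0, 0]
    - [4, 0, 0]
    - [4, 0, 0]
    - [4, 0, 0]
  rot:
    - [0, 0.5, 0]
    - [0, 0, 0]
    - [0, 0, 0]
    - [0, 0, 0]
    - [0, 0, 0]
    - [0, 0, 0]
  hand: [0, 0, 0, 0, 0, 0]

```text
t: 44.28
tcp_pos: [0.5176, -0.2974, 0.1539]
tool_rot: [1.0, 0.012, -0.024, -0.002]
force: [-10.2, -2.2, 2.8]
finger_gap: 0.176
```

drive_tool:
  linear:
    - [4, 0, 0]
    - [4, 0, 0]
    - [5, 0, 0]
    - [5, 0, 0]
  rot:
    - [0, 0, 0]
    - [0, 0, 0]
    - [0, 0, 0]
    - [0, 0, 0]
  hand: [0, 0, 0, 0]

```text
t: 44.62
tcp_pos: [0.5204, -0.2976, 0.1538]
tool_rot: [0.999, 0.014, -0.042, -0.004]
force: [-12.9, -1.9, 5.6]
finger_gap: 0.177
```

```bash
python3 -c "
from h import *
go(.515,-.2965,.151,1)
im=snap('scene');
for s in cams.spot_point('blank','scene')[:2]: print('blank',s['score'],unproj('scene',[s['at']],.04).round(4))
im=snap('wrist'); save('wrist','w9.png',im);m=masks('blank','wrist')
mm=near(m,proj('wrist',[[.557,-.2955,.09]])[0])
if mm is not None: print(fit({'wrist':mm},BLANK,np.array([.557,-.2955,.016]),.04))
"
```

```text
t 44.6 psi 1.63 shift [-5.2 -1.2  3.2] rot [-0.56  4.83  0.61] F [-12.9  -1.9   5.6] gap 15.2 at [ 0.5204 -0.2976  0.1538]
blank 0.91 [[ 0.553 -0.295  0.04 ]]
(array([ 0.55928305, -0.29531346,  0.02257514]), np.float64(0.04471045550533037))
```

View pics/w9.png

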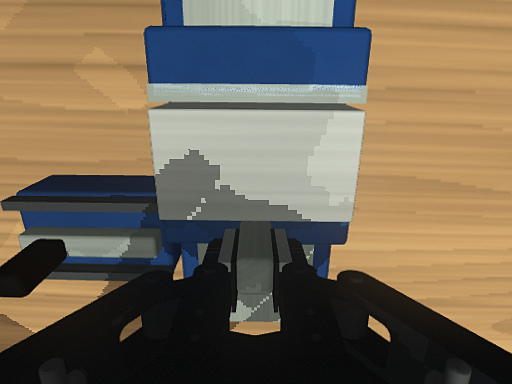

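drive_tool:
  linear:
    - [4, 0, 0]
    - [5, 0, 0]
    - [5, 0, 0]
    - [5, 0, 0]
  rot:
    - [0, 2, 0]
    - [0, 2, 0]
    - [0, 1, 0]
    - [0, 0, 0]
  hand: [0, 0, 0, 0]

```text
t: 45.15
tcp_pos: [0.5187, -0.298, 0.1538]
tool_rot: [1.0, 0.017, -0.023, -0.008]
force: [-9.0, -1.1, 3.2]
finger_gap: 0.177
```

drive_tool:
  linear:
    - [0, 0, 0]
    - [0, 0, 0]
    - [0, 0, 0]
    - [0, 0, 0]
    - [0, 0, -25]
    - [0, 0, -30]
    - [0, 0, -20]
    - [0, 0, 0]
    - [0, 0, 0]
  rot:
    - [0, 0, 0]
    - [0, 0, 0]
    - [0, 0, 0]
    - [0, 0, 0]
    - [0, 0, 0]
    - [0, 0, 0]
    - [0, 0, 0]
    - [0, 0, 0]
    - [0, 0, 0]
  hand: [60, 60, 60, 60, 60, 60, 60, 60, 60]

```text
t: 45.9
tcp_pos: [0.5235, -0.2985, 0.2314]
tool_rot: [1.0, 0.017, -0.022, -0.009]
force: [-0.4, -0.8, -0.5]
finger_gap: 0.703
```

```bash
python3 -c "
from h import *
im=snap('wrist'); m=masks('blank','wrist')
for l,z in [('blank',.04),('jaw_grip',.096),('lock_grip',.083)]:
  for s in cams.spot_point(l,'wrist'): print(l,round(s['score'],2),unproj('wrist',[s['at']],z).round(4))
mm=near(m,proj('wrist',[[.557,-.2955,.09]])[0])
if mm is not None: print(fit({'wrist':mm},BLANK,np.array([.557,-.2955,.016]),.04))
go(.4935,-.173,.22,91)
"
```

```text
blank 0.69 [[ 0.5607 -0.2969  0.04  ]]
jaw_grip 0.57 [[ 0.5154 -0.2962  0.096 ]]
lock_grip 0.59 [[ 0.4928 -0.1722  0.083 ]]
(array([ 0.55960416, -0.29514499,  0.01712875]), np.float64(0.047423236319592))
t 46.1 psi 1.98 shift [ -24.  -125.7   13.2] rot [ -3.06   1.16 -89.03] F [-0.9  1.   0.5] gap 59.7 at [ 0.5223 -0.298   0.2294]
```

drive_tool:
  linear:
    - [-5, -25, 0]
    - [-7, -34, 0]
    - [-7, -34, 0]
    - [-5, -33, 0]
    - [0, 0, 0]
    - [0, 0, 0]
    - [0, 0, 0]
    - [0, 0, 0]
    - [0, 0, 0]
    - [0, 0, 0]
    - [0, 0, 0]
    - [0, 0, 0]
    - [0, 0, 0]
    - [0, 0, 0]
    - [0, 0, 0]
    - [0, 0, 0]
    - [0, 0, 0]
  rot:
    - [-3, 1.1, 0]
    - [0, 0, 0]
    - [0, 0, -7]
    - [0, 0, -7]
    - [0, 0, -7]
    - [0, 0, -7]
    - [0, 0, -7]
    - [0, 0, -7]
    - [0, 0, -7]
    - [0, 0, -7]
    - [0, 0, -7]
    - [0, 0, -7]
    - [0, 0, -7]
    - [0, 0, -7]
    - [0, 0, -4]
    - [0, 0, 0]
    - [0, 0, 0]
  hand: [60, 60, 60, 60, 60, 60, 60, 60, 60, 60, 60, 60, 60, 60, 60, 60, 60]

```text
t: 47.57
tcp_pos: [0.4797, -0.1646, 0.2098]
tool_rot: [0.696, 0.718, -0.025, -0.014]
force: [-0.2, -0.3, -0.9]
finger_gap: 0.702
```

```bash
python3 -c "
from h import *
im=snap('wrist')
for s in cams.spot_point('lock_grip','wrist'): print(round(s['score'],2),unproj('wrist',[s['at']],.083).round(4))
go(.4935,-.1725,.138,91)
"
```

```text
0.88 [[ 0.4927 -0.1753  0.083 ]]
t 47.7 psi 91.85 shift [-7.2 17.5 71.2] rot [-3.16  0.87  0.82] F [0.6 0.3 0.1] gap 59.6 at [ 0.4797 -0.1646  0.2099]
```

drive_tool:
  linear:
    - [-7, 9, 5]
    - [0, 5, 20]
    - [0, 0, 22]
    - [0, 0, 18]
    - [0, 0, 5]
    - [0, 0, 0]
  rot:
    - [-3, 0.9, 0.8]
    - [0, 0, 0]
    - [0, 0, 0]
    - [0, 0, 0]
    - [0, 0, 0]
    - [0, 0, 0]
  hand: [60, 60, 60, 60, 60, 60]

```text
t: 48.17
tcp_pos: [0.4958, -0.1725, 0.1379]
tool_rot: [0.704, 0.71, 0.001, 0.002]
force: [0.3, -0.1, 0.4]
finger_gap: 0.703
```

```bash
python3 -c "
from h import *
go(.4935,-.1725,.138,91)
"
```

```text
t 48.2 psi 90.55 shift [ 0.  -2.3 -0.1] rot [ 0.23  0.08 -0.45] F [ 0.3 -0.1  0.4] gap 60.0 at [ 0.4958 -0.1725  0.1379]
```

drive_tool:
  linear:
    - [0, -2, 0]
    - [0, 0, 0]
    - [0, 0, 0]
    - [0, 0, 0]
    - [0, 0, 0]
    - [0, 0, 0]
    - [-8, 0, 0]
    - [-8, 0, 0]
    - [-8, 0, 0]
    - [-6, 0, 0]
    - [-5, 0, 0]
    - [-4, 0, 0]
    - [-4, 0, 0]
    - [-4, 0, 0]
  rot:
    - [0, 0, 0]
    - [0, 0, 0]
    - [0, 0, 0]
    - [0, 0, 0]
    - [0, 0, 0]
    - [0, 0, 0]
    - [0, 0, 0]
    - [0, 0, 0]
    - [0, 0, 0]
    - [0, 0, 0]
    - [0, 0, 0]
    - [0, 0, 0]
    - [0, 0, 0]
    - [0, 0, 0]
  hand: [60, 60, 0, 0, 0, 0, 0, 0, 0, 0, 0, 0, 0, 0]

```text
t: 49.33
tcp_pos: [0.4941, -0.2101, 0.1414]
tool_rot: [0.706, 0.708, 0.009, -0.007]
force: [7.3, 16.8, 2.4]
finger_gap: 0.148
```

drive_tool:
  linear:
    - [-4, 0, 0]
    - [-4, 0, 0]
    - [-4, 0, 0]
  rot:
    - [0, 0, 0]
    - [0, 0, 0]
    - [0, 0, 0]
  hand: [0, 0, 0]

```text
t: 49.58
tcp_pos: [0.4942, -0.2114, 0.1414]
tool_rot: [0.707, 0.707, 0.016, -0.015]
force: [6.4, 16.8, 4.0]
finger_gap: 0.149
```

drive_tool:
  linear:
    - [0, 0, 0]
    - [0, 0, 0]
    - [0, 0, 0]
    - [0, 0, 0]
    - [0, 0, -25]
    - [0, 0, -30]
    - [0, 0, -30]
    - [0, 0, -30]
    - [0, 0, -20]
    - [0, 0, 0]
    - [0, 0, 0]
  rot:
    - [0, 0, 0]
    - [0, 0, 0]
    - [0, 0, 0]
    - [0, 0, 0]
    - [0, 0, 0]
    - [0, 0, 0]
    - [0, 0, 0]
    - [0, 0, 0]
    - [0, 0, 0]
    - [0, 0, 0]
    - [0, 0, 0]
  hand: [60, 60, 60, 60, 60, 60, 60, 60, 60, 60, 60]

```text
t: 50.5
tcp_pos: [0.4932, -0.2261, 0.282]
tool_rot: [0.71, 0.704, 0.013, -0.013]
force: [-1.1, -0.1, -0.4]
finger_gap: 0.698
```

```bash
python3 -c "
from h import *
im=snap('wrist'); m=masks('blank','wrist')
for l,z in [('blank',.04),('jaw_grip',.096),('lock_grip',.083)]:
  for s in cams.spot_point(l,'wrist'): print(l,round(s['score'],2),unproj('wrist',[s['at']],z).round(4))
mm=near(m,proj('wrist',[[.557,-.2955,.09]])[0])
if mm is not None: print(fit({'wrist':mm},BLANK,np.array([.557,-.2955,.016]),.04))
s=cv2.resize(snap('scene')[80:340,60:430],None,fx=1.6,fy=1.6)
save('','f.png',np.vstack([cv2.resize(im[:,:],(592,444))[60:260],s[:390]]))
for q in cams.spot_point('part1','scene'): print(round(q['score'],2),unproj('scene',[q['at']],.005).round(4))
"
```

```text
blank 0.61 [[ 0.561  -0.2931  0.04  ]]
jaw_grip 0.9 [[ 0.5141 -0.2928  0.096 ]]
lock_grip 0.86 [[ 0.4948 -0.2097  0.083 ]]
(array([ 0.55857974, -0.29423508,  0.02145485]), np.float64(0.4997041903586733))
0.98 [[0.6165 0.0408 0.005 ]]
0.88 [[0.3215 0.1599 0.005 ]]
0.77 [[0.5822 0.2432 0.005 ]]
0.73 [[0.6048 0.3505 0.005 ]]
0.62 [[ 0.7565 -0.2417  0.005 ]]
0.58 [[0.4804 0.2592 0.005 ]]
```

View pics/f.png

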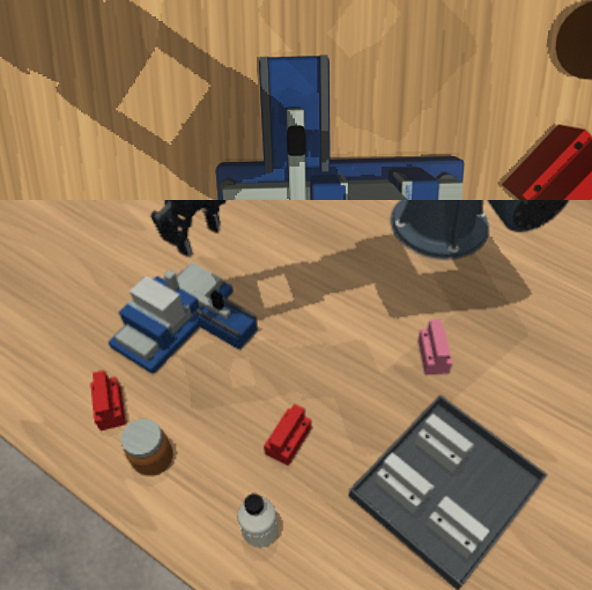

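```bash
python3 -c "
from h import *
print(order.sign_off())"
```

```text
the job is handed in; nothing more can be done
None
```

The job is handed in at about 51 s on the robot's clock (limit 210 s); sign-off gives no verdict.

**What I did:** I slid the lock out to its stop, drew the jaw fully open, and stood the part from the vise plus the two ribbed bench parts in the tray. Then I set the blank on the vise bed, shut the jaw on it and pushed the lock home. I did not handle the red and pink look-alikes, the oil bottle or the jar.

**What the last checks showed:**
- **Tray:** the final picture shows all three parts standing upright, within a few mm of where I meant to put them.
- **Blank:** just before locking, a good fit put it at about (0.560, -0.295) with a yaw of 0.017 rad, against an expected (0.559, -0.295) and a vise yaw of about 0.016–0.02.
- **Jaw:** its post was back at x ≈ 0.514–0.515, the same as when it was shut on the 45 mm part.
- **Lock:** it met its home stop at about 17 N. Its grip then read y ≈ -0.210, against -0.207 when locked at the start.

**What disagreed:** the last fit of the blank, after locking, was poor (error 0.5) because the wrist picture showed only part of it. It gave nearly the same position, and the scene picture agrees. The top camera's y readings differed by up to about 6 mm from the other cameras, so I worked from the wrist camera close up.

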